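Dock the filter pot and lock its bayonet lid

TASK

Take the steel filter pot by its handle and slide it along the base plate, without lifting or tipping it (its filter discs lie loose until the lid clamps them), from the loading mark into the dock until it meets the end stop. Then fit the bayonet lid: lower it into the pot with its grip bar in line with the pot's handle so that the two pins pass down through the slots, press it fully home against the spring, and turn it a quarter turn clockwise (seen from above) up to the stop. Finish while still gripping the lid and holding it pressed down flush on the rim in the turned position, so that the locking pin can be put in, and leave the bottles, dishes, pen and tape where they are.

Things in the scene. Friction and masses are not known exactly. Their poses are not given: they have to be found in the camera images.
- stand: fixed grey metal base plate, 120 (its x) x 310 (its y) x 10 mm, origin at the centre of its underside; its +y points to the robot's left. An engraved 92 mm square 80 mm from its middle towards -y is the loading mark; the dock is at its +y end. Steel cross bar there, face 115 mm from the middle, 22 mm above the plate: the end stop; a locking pin 45 mm high is parked at the bar's +x end.
- dock (a point): where the centre of the docked pot's foot comes, on the plate's top; axes of the stand. The pot travels towards +y to reach it, between two steel cheeks parallel to y, 94 mm apart, 15 mm above the plate, with splayed lead-in ends towards -y that start 64 mm before this point.
- pot: loose steel filter pot, about 0.6 kg: square foot 90 x 90 x 12 mm (2 mm clearance each side in the dock), round body 76 mm across, rim 72 mm above the foot's underside, where the origin lies at its centre. z up; +x points along its grey handle. At the start and docked, +x points roughly along the stand's -y (away from the end stop).
- pot_handle (a point): middle of the pot's straight grey handle, 88 mm from the pot's axis and 55 mm above the foot's underside; handle 16 mm wide, 20 mm high, 64 mm long, level, along the pot's x.
- pot_rim (a point): centre of the pot's mouth, level with the rim; axes of the pot. Opening 49 mm across through a ledge 6 mm thick, with two slots 15 mm wide reaching 32 mm from the axis, on the +x and -x sides (in line with the handle). Below the ledge the lid's pins can turn clockwise a quarter turn to a stop; anticlockwise is blocked.
- spring_plate (a joint): perforated spring plate in the pot, m pressed down: 0 at rest (top 17 mm below the rim), 0.008 with the lid flush; it pushes up with 4 N at 0, 8 N at 0.008. When the turned lid is not pressed, the spring lifts it about 4 mm off the rim, until the pins meet the ledge.
- lid: loose steel bayonet lid, about 0.25 kg, standing on its plug. Origin: centre of the plug's underside, z up. Plug 42 mm across, 25 mm long, tapered nose; two 8 mm pins on the +x and -x sides, reaching 29 mm from the axis, 11 mm above the origin. Flange 76 mm across, 6 mm thick, with ears at +y and -y to 51 mm from the axis. Flush in the pot its origin is 47 mm above the pot's.
- lid_grip (a point): point in the lid's black grip bar on the lid's axis, 53 mm above the lid's origin. Bar along the lid's x (in line with the pins), 60 mm long, 14 mm wide, up to 63 mm above the origin; round its foot a flat boss 32 mm across, top 34 mm above the origin. A half turn makes no difference. Turned to the stop, the bar lies across the pot's handle and an ear lies over the handle's bracket.
- white_bottle: bystander: small white plastic bottle, 42 mm across, 68 mm high, origin under its centre. It and the lid may change places.
- small_bottle: bystander: clear bottle with a screw cap, 56 mm across, 99 mm high, origin under its centre.
- dishes: bystander: stack of round dishes, 62 mm across, 62 mm high, origin under its centre.
- pen: bystander: marker pen lying flat, 126 mm long, 14 mm high.
- tape: bystander: roll of tape lying flat, 61 mm across, 13 mm high.
- column_corner (a point): foot of the nearest upright edge of the fixed grey service column, 1.5 m tall, which stands behind the stand. From this edge its two faces run away from the robot, to 0.07 m farther and 0.06 m to the left, and to 0.14 m farther and 0.17 m to the right. Keep the arm and wrist on the robot's side of it when passing.

How it is judged:
By the outcome, as a careful person would: the job done as asked, in the order asked, and still so for the second after the job is handed in, while the arm keeps its last pose, push and grip.
It also fails if it takes over 61 s, if anything falls off the work surface, if the arm or the gripper's body presses on something with over 40 N, if the wrist force passes 120 N, or if a joint passes its speed limit or range.

ROBOT

A 6-joint arm with a two-finger parallel gripper is mounted at the origin on a cart in front of the work surface, level with it; the furniture and walls round the work are solid. World frame = base frame: x ahead of the robot, y to its left, z up, the work surface at z = 0. Lengths are in m, angles in degrees, forces in N, time in s.
With the tool pointing down it reaches from about 0.425 to 0.925 m from the base axis. Payload 12.5 kg.
Tool frame: the origin (TCP) lies at the centre of the arm's flange, where the gripper is bolted on; the fingertips stand 173 mm ahead of it and the grasp point (between the pads) lies 155 mm ahead of it; z points along the fingers, y is the direction in which the jaws open and shut (so a half turn about z gives the same grasp; the last joint's range is limited). The gripper opens to 85 mm and grips with 20 to 120 N. Pads are 22 mm wide; open, the fingers measure 114 mm over their backs; the gripper's body (76 mm by 85 mm) begins 54 mm behind the grasp point. The pads swing forward as they close: fully open they stand 13 mm farther back than shut.
Start: joints at [-80.363, 28.126, 89.318, -0, 62.55, -6.05], TCP at [0.169, -0.602, 0.405] pointing down, gripper open.
Joint ranges: [-177.58, 177.58], [-47.91, 125.51], [2.72, 160], [-65.01, 245.01], [3.68, 167.84], [-153.87, 153.87]. Speed limits (degrees/s): [127.2, 127.2, 159.86, 180, 180, 180].

INTERFACE

Orientations are given as a 3x3 rotation matrix whose columns are the frame's x, y, z axes.
In Python, from rig import robot gives the robot as it stands.
- The arm moves only by the tool arm_command, never from a script. Its argument "targets" is a list of rows, each a list of 3 entries, a list of its own where there are three numbers: the shift along the tool's x, y, z in mm, then the turn, a rotation vector about the tool's x, y, z in rad, then the closure in counts, from 0 (fully open) to 255 (shut). In form: [[[dx, dy, dz], [wx, wy, wz], claw], ...]. A call has 1 to 12 rows; each row is the pose to reach, as a shift and turn from the pose measured when the call began, along the tool's axes at that moment; what a row does not reach only later rows make up. A row lasts 1/8 s, in which the tool goes at most 62.5 mm and 10.7 degrees, less where a joint would pass 70% of its speed; a pose out of reach is approached as far as the arm can. A call with a gripper value outside its range is refused whole. The fingers move at their own pace and stop on an object; the grip force is fixed at half the most. Time passes only in rows, so rows that repeat a pose let the fingers close. It gives the time, the measured TCP pose, the force and the opening at its end, in the units of the state.
- robot.sense(): the state, without advancing time (a new reading comes with each control period).
- robot.grab_frame(name): name is "scene" or "side" or "wrist"; returns a dict with "image" (480x640x3 uint8, red, green, blue), "depth" (480x640 float32, m along the optical axis (not along the pixel's ray), 0 where there is no reading), "camera_matrix" (3x3 intrinsics, pixels), "distortion" ([k1, k2, p1, p2, k3] as OpenCV has them; the pictures are not rectified), "origin" and "attitude" of the camera in the world. Camera axes: x right, y down, z forward; pixel columns grow to the right and rows downward; lengths in m; the calibration is good to about 2 mm. A picture is of the moment at which its call begins.
- robot.hand_in(): hands the job in, once; it reports no verdict.
The state is a dict: "time": time; "joint_positions": joint angles; "joint_velocities": joint speeds; "effort": joint torques, N m; "tool_pos": TCP position; "tool_rot": TCP orientation; "ft_force": force on the tool from outside, world axes, zero at the start; "wrist_torque": the same for the moment, N m; "width": finger opening in m.
Only numpy, scipy, OpenCV 4.12 (cv2) and the standard library are available. Lean on these libraries where they do the work, as an engineer would, in place of code of your own. Each camera call takes 0.05 s, during which the arm holds its last target.

## Working session

There is one attempt and no reset: what is moved stays moved. The work goes in short steps, Python scripts to look and compute and a tool call to move; the robot and the scene stay as the last step left them, time stands still between calls to the robot, and variables do not carry over. Pictures are saved under pics/ and viewed, and the job is handed in when it is done.

Besides the shell and the picture viewer there is one more tool, called as a command line: name --argument value ..., lists and objects as JSON in quotes. arm_command: Moves the arm, as the interface text tells. Its arguments: {"type":"object","properties":{"targets":{"type":"array"}},"required":["targets"]}

```bash
ls; mkdir -p pics; python3 - <<'E'
from rig import robot
import cv2,numpy as np,pickle
s=robot.sense()
for k,v in s.items(): print(k,np.round(v,4).tolist())
fr={}
for n in("scene","side","wrist"):
    f=robot.grab_frame(n); fr[n]=f
    cv2.imwrite(f"pics/a_{n}.png",f["image"][:,:,::-1])
    print(n,np.round(f["camera_matrix"],1).tolist(),np.round(f["distortion"],4),np.round(f["origin"],3),np.round(f["attitude"],3).tolist())
pickle.dump(fr,open("a.pkl","wb"))
E
```

```text
pics
time 0.0
joint_positions [-80.3661, 28.163, 89.3514, 0.003, 62.5494, -6.0494]
joint_velocities [-0.036, 0.0182, -0.064, -0.1391, 0.0291, 0.0309]
effort [-0.0023, -61.845, -26.1592, -0.0001, 0.0041, -0.0]
tool_pos [0.169, -0.6017, 0.4041]
tool_rot [[0.9628, 0.2703, -0.0001], [0.2703, -0.9628, 0.0011], [0.0002, -0.0011, -1.0]]
ft_force [-1.5635, -0.0307, 0.2277]
wrist_torque [0.0127, -0.039, -0.0246]
width 0.0852
scene [[548.9, 0.0, 318.5], [0.0, 548.9, 238.1], [0.0, 0.0, 1.0]] [-0.1269  0.      0.      0.      0.    ] [0.111 1.021 0.533] [[-0.901, -0.163, 0.403], [-0.434, 0.375, -0.819], [-0.017, -0.913, -0.408]]
side [[518.2, 0.0, 318.4], [0.0, 518.2, 240.4], [0.0, 0.0, 1.0]] [-0.1526  0.      0.      0.      0.    ] [ 0.541 -0.584  0.732] [[1.0, -0.024, 0.019], [-0.03, -0.651, 0.758], [-0.006, -0.758, -0.652]]
wrist [[386.2, 0.0, 320.4], [0.0, 386.2, 239.5], [0.0, 0.0, 1.0]] [-0.0472  0.      0.      0.      0.    ] [ 0.231 -0.585  0.375] [[0.269, -0.93, -0.249], [-0.963, -0.26, -0.069], [-0.001, 0.258, -0.966]]
```

View pics/a_scene.png

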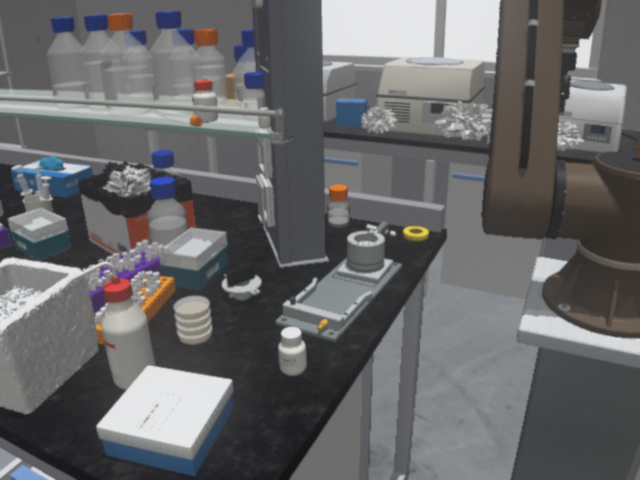

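View pics/a_side.png

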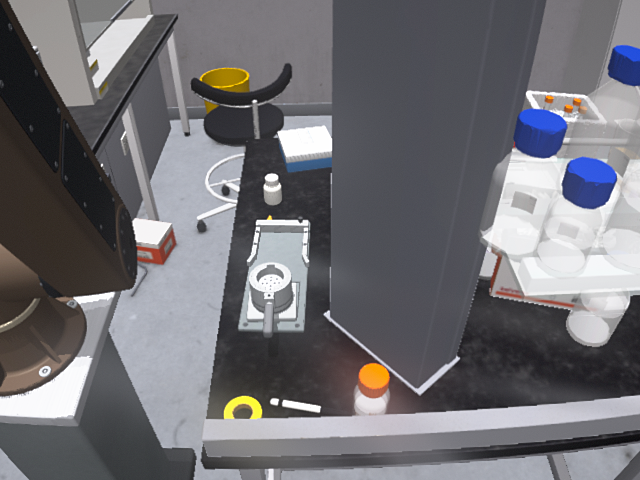

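View pics/a_wrist.png

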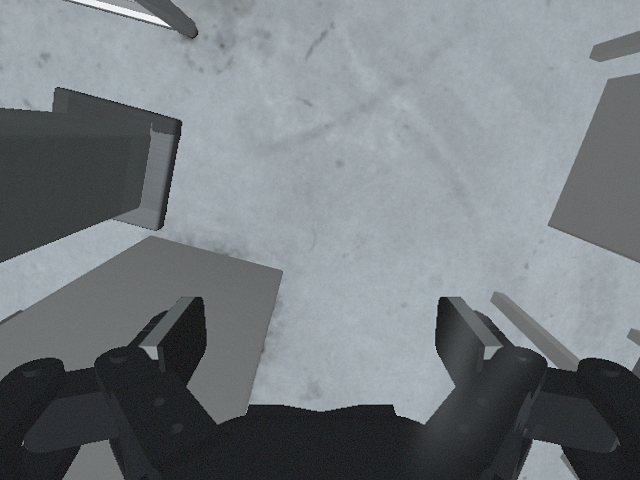

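```bash
python3 - <<'E'
import cv2
a=cv2.imread("pics/a_scene.png")[210:390,170:440]; cv2.imwrite("pics/b1.png",cv2.resize(a,None,fx=2.9,fy=2.9,interpolation=2))
a=cv2.imread("pics/a_side.png")[160:430,200:420]; cv2.imwrite("pics/b2.png",cv2.resize(a,None,fx=2.2,fy=2.2,interpolation=2))
E
```

```text
(no output)
```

View pics/b1.png

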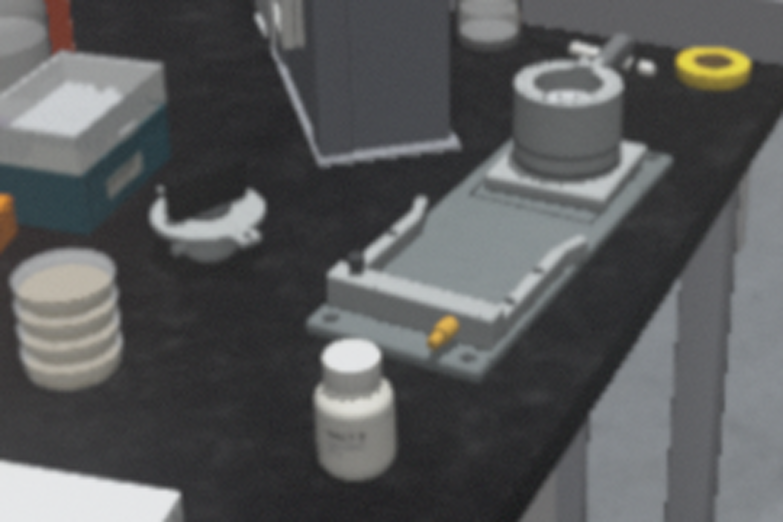

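View pics/b2.png

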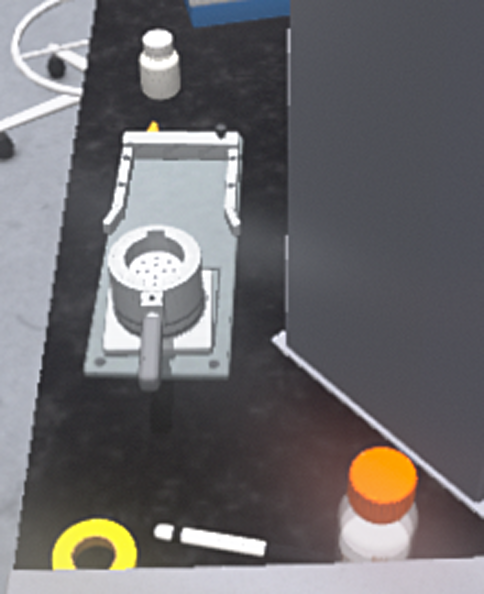

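```bash
cat > h.py <<'E'
import cv2,numpy as np,pickle
def rays(f,uv):
    uv=np.asarray(uv,float).reshape(-1,1,2)
    p=cv2.undistortPoints(uv,f["camera_matrix"],np.asarray(f["distortion"]))[:,0]
    d=np.c_[p,np.ones(len(p))]
    return d@np.asarray(f["attitude"]).T
def plane(f,uv,z):
    o=np.asarray(f["origin"]);d=rays(f,uv)
    return o+d*((z-o[2])/d[:,2])[:,None]
def cloud(f):
    v,u=np.mgrid[0:480,0:640]
    d=rays(f,np.c_[u.ravel(),v.ravel()])
    z=f["depth"].ravel()
    P=np.asarray(f["origin"])+d*z[:,None]; P[z==0]=np.nan
    return P.reshape(480,640,3)
def proj(f,P):
    R=np.asarray(f["attitude"]);P=np.asarray(P,float).reshape(-1,3)
    c=(P-f["origin"])@R
    return cv2.projectPoints(c,np.zeros(3),np.zeros(3),f["camera_matrix"],np.asarray(f["distortion"]))[0][:,0]
E
python3 - <<'E'
from h import *
fr=pickle.load(open("a.pkl","rb"))
for n in("scene","side"):
    P=cloud(fr[n]); np.save(n+".npy",P)
    m=(P[...,0]>.35)&(P[...,0]<.9)&(P[...,1]>-.5)&(P[...,1]<.6)&(P[...,2]>.003)&(P[...,2]<.12)
    im=np.zeros((480,640),np.uint8); im[m]=255
    k,l,st,c=cv2.connectedComponentsWithStats(im)
    print(n)
    for i in range(1,k):
        if st[i,4]>60:
            q=P[l==i]; print(st[i].tolist(),np.round(np.nanpercentile(q,[2,98],axis=0),3).tolist())
    t=P[(np.abs(P[...,2])<.01)&(P[...,0]>.4)&(P[...,0]<.8)]; print("table",np.nanmedian(t[:,2]),len(t))
E
```

```text
scene
[256, 185, 189, 190, 14621] [[0.403, -0.207, 0.005], [0.707, 0.434, 0.11]]
[51, 195, 183, 245, 15932] [[0.481, 0.153, 0.007], [0.893, 0.597, 0.116]]
[221, 263, 40, 37, 1027] [[0.609, 0.234, 0.008], [0.683, 0.294, 0.063]]
[0, 281, 51, 29, 691] [[0.837, 0.537, 0.106], [0.899, 0.598, 0.119]]
[174, 296, 39, 49, 1569] [[0.624, 0.383, 0.005], [0.678, 0.436, 0.064]]
table 0.0008632001737661765 36695
side
[256, 141, 76, 72, 2286] [[0.427, 0.395, 0.003], [0.6, 0.596, 0.07]]
[239, 159, 22, 44, 252] [[0.372, 0.418, 0.003], [0.415, 0.599, 0.006]]
[236, 211, 83, 133, 7048] [[0.415, -0.024, 0.004], [0.537, 0.298, 0.084]]
[479, 250, 27, 47, 656] [[0.879, 0.084, 0.004], [0.899, 0.134, 0.096]]
[201, 272, 359, 187, 22433] [[0.399, -0.225, 0.004], [0.881, 0.029, 0.112]]
table 0.0016986525262719376 24658
```

```bash
python3 - <<'E'
from h import *
fr=pickle.load(open("a.pkl","rb"))
for n in("scene","side"):
    P=np.load(n+".npy"); 
    def sel(a,b,x0=.4,x1=.56,y0=-.1,y1=.32): 
        return P[(P[...,0]>x0)&(P[...,0]<x1)&(P[...,1]>y0)&(P[...,1]<y1)&(P[...,2]>a)&(P[...,2]<b)]
    q=sel(.006,.030)
    r=cv2.minAreaRect((q[:,:2]*1000).astype(np.float32)); print(n,"plate rect",r, cv2.boxPoints(r).tolist(), "ztop",np.median(sel(.006,.015)[:,2]))
    q=sel(.076,.088,.42,.54,0,.14); print("rim",len(q),np.median(q[:,2]))
    if len(q)>10:
        c,rad=cv2.minEnclosingCircle((q[:,:2]*1000).astype(np.float32)); print("circ",c,rad)
    q=sel(.05,.085,.42,.54,-.15,.02); 
    print("handle",len(q)); 
    if len(q)>20: print(cv2.minAreaRect((q[:,:2]*1000).astype(np.float32)),q[:,2].max())
    q=sel(.018,.026,.42,.54,-.05,.14); print("foot",len(q))
    if len(q)>20:
        r=cv2.minAreaRect((q[:,:2]*1000).astype(np.float32)); print(r)
    q=sel(.022,.040,.40,.56,.16,.32); print("bar/cheeks",np.round(np.percentile(q,[1,99],axis=0),3).tolist())
P=np.load("scene.npy")
q=P[(P[...,0]>.58)&(P[...,0]<.7)&(P[...,1]>.2)&(P[...,1]<.32)&(P[...,2]>.003)&(P[...,2]<.07)]
print(len(q))
for a,b in((.0,.02),(.02,.026),(.026,.033),(.033,.045),(.045,.058),(.058,.068)):
    s=q[(q[:,2]>a)&(q[:,2]<b)]
    if len(s)>5:
        print(a,len(s),np.round(s.min(0),3),np.round(s.max(0),3),cv2.minAreaRect((s[:,:2]*1000).astype(np.float32)),cv2.minEnclosingCircle((s[:,:2]*1000).astype(np.float32)))
E
```

```text
scene plate rect ((475.74041748046875, 169.8548583984375), (305.5197448730469, 125.22781372070312), 87.30696105957031) [[406.01824951171875, 20.20562744140625], [531.1077270507812, 14.32177734375], [545.4625854492188, 319.50408935546875], [420.37310791015625, 325.387939453125]] ztop 0.010460004045949378
rim 417 0.08106747456680469
circ (466.18780517578125, 63.191646575927734) 55.41842269897461
handle 115
((467.2978515625, -11.260725021362305), (61.4921989440918, 15.994384765625), 87.86872863769531) 0.077547923231509
foot 406
((469.0860900878906, 79.74580383300781), (90.16416931152344, 93.10126495361328), 0.3239738941192627)
bar/cheeks [[0.418, 0.183, 0.022], [0.538, 0.317, 0.036]]
side plate rect ((476.47052001953125, 167.47735595703125), (308.80780029296875, 125.961669921875), 86.65969848632812) [[404.60015869140625, 17.00543212890625], [530.3478393554688, 9.666107177734375], [548.3408813476562, 317.94927978515625], [422.59320068359375, 325.2886047363281]] ztop 0.011495521903961636
rim 774 0.0824377727859974
circ (470.7784423828125, 56.93242263793945) 56.926170349121094
handle 330
(
[... 643 characters left out ...]
18164) ((652.2984008789062, 262.1802673339844), 50.060550689697266)
0.033 230 [0.61  0.236 0.033] [0.687 0.297 0.045] ((648.4555053710938, 274.1712646484375), (66.25711822509766, 51.1646614074707), 32.65882110595703) ((648.3587646484375, 273.27874755859375), 38.610504150390625)
0.045 183 [0.634 0.233 0.045] [0.669 0.288 0.058] ((648.038330078125, 262.0960693359375), (60.317378997802734, 12.956389427185059), 57.67948532104492) ((651.46728515625, 259.92657470703125), 30.25576400756836)
0.058 147 [0.636 0.233 0.058] [0.667 0.288 0.066] ((652.1791381835938, 260.07366943359375), (59.2667121887207, 16.589750289916992), 69.04112243652344) ((652.2404174804688, 260.05023193359375), 29.74506378173828)
```

arm_command --targets '[[[48,-39,-3],[0,0,-0.11],0],[[95,-78,-6],[0,0,-0.22],0],[[143,-117,-9],[0,0,-0.33],0],[[190,-156,-12],[0,0,-0.44],0],[[238,-195,-14],[0,0,-0.55],0],[[285,-234,-16],[0,0,-0.65],0],[[319,-300,-18],[0,0,-0.78],0],[[353,-364,-20],[0,0,-0.9],0],[[387,-430,-22],[0,0,-1.02],0],[[421,-494,-24],[0,0,-1.14],0],[[455,-560,-26],[0,0,-1.26],0],[[488,-623,-26],[0,0,-1.297],0]]'

```text
time: 1.65
tool_pos: [0.4572, 0.0696, 0.4302]
tool_rot: [[-0.002, 1.0, 0.0], [1.0, 0.002, 0.001], [0.001, 0.0, -1.0]]
ft_force: [1.1, -0.5, 0.0]
width: 0.0853
```

arm_command --targets '[[[0,0,0],[0,0,0],0]]'

```text
time: 1.78
tool_pos: [0.4573, 0.073, 0.4301]
tool_rot: [[-0.008, 1.0, 0.0], [1.0, 0.008, 0.001], [0.001, 0.0, -1.0]]
ft_force: [0.0, -0.4, 0.0]
width: 0.0853
```

```bash
python3 - <<'E'
from rig import robot
import cv2,numpy as np,pickle
s=robot.sense()
for k,v in s.items(): print(k,np.round(v,4).tolist())
f=robot.grab_frame("wrist")
cv2.imwrite(f"pics/c_wrist.png",f["image"][:,:,::-1])
pickle.dump(f,open("c.pkl","wb"))
E
```

```text
time 1.775
joint_positions [0.8749, 13.2001, 109.1058, 0.0714, 57.6731, 0.3578]
joint_velocities [-2.7013, -0.4988, 1.0413, -0.7877, 0.0243, -1.539]
effort [2.7967, -41.7612, -25.3438, 0.2485, 0.0108, 0.5884]
tool_pos [0.4573, 0.073, 0.4301]
tool_rot [[-0.0084, 1.0, 0.0004], [1.0, 0.0084, 0.0011], [0.0011, 0.0004, -1.0]]
ft_force [0.0081, -0.3712, 0.0304]
wrist_torque [-0.0476, -0.0205, -0.0085]
width 0.0853
```

View pics/c_wrist.png

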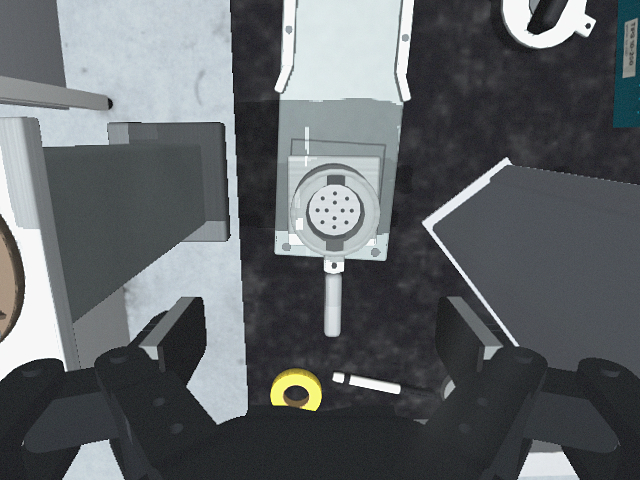

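arm_command --targets '[[[40,10,0],[0,0,0],0],[[80,20,0],[0,0,0],0],[[80,20,0],[0,0,0],0],[[80,20,0],[0,0,0],0]]'

```text
time: 2.33
tool_pos: [0.4766, 0.1503, 0.4299]
tool_rot: [[-0.005, 1.0, -0.001], [1.0, 0.005, 0.0], [0.0, -0.001, -1.0]]
ft_force: [-0.1, 0.2, 1.0]
width: 0.0852
```

```bash
python3 - <<'E'
from rig import robot
import cv2,numpy as np,pickle
f=robot.grab_frame("wrist")
cv2.imwrite(f"pics/d_wrist.png",f["image"][:,:,::-1])
pickle.dump(f,open("d.pkl","wb"))
E
```

```text
(no output)
```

View pics/d_wrist.png

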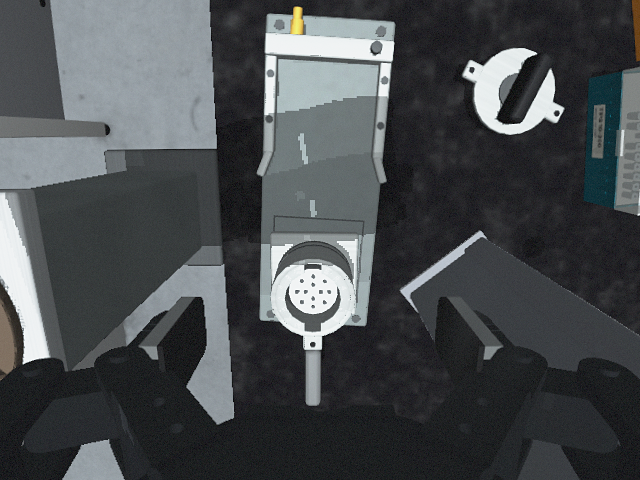

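```bash
python3 - <<'E'
import cv2
a=cv2.imread("pics/d_wrist.png")
cv2.imwrite("pics/e1.png",cv2.resize(a[0:200,240:420],None,fx=3,fy=3,interpolation=2))
cv2.imwrite("pics/e2.png",cv2.resize(a[210:410,240:420],None,fx=3,fy=3,interpolation=2))
cv2.imwrite("pics/e3.png",cv2.resize(a[30:150,450:580],None,fx=4,fy=4,interpolation=2))
E
```

```text
(no output)
```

View pics/e1.png

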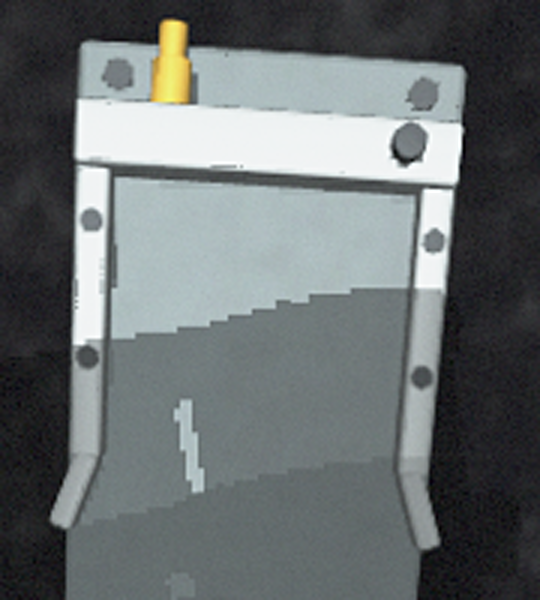

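View pics/e2.png

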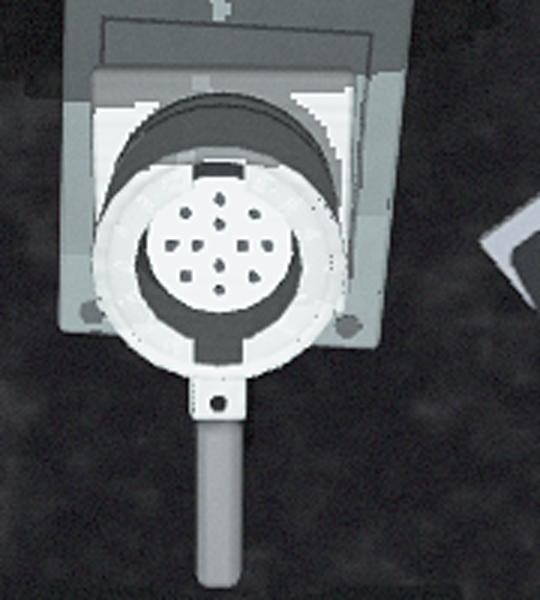

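View pics/e3.png

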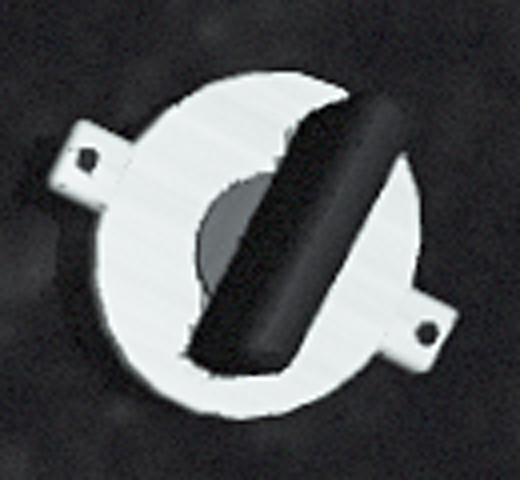

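```bash
python3 - <<'E'
from h import *
f=pickle.load(open("d.pkl","rb")); g=pickle.load(open("c.pkl","rb"))
def P(u,z,F=f): return np.round(plane(F,u,z)[:,:2]*1000,1)
def ang(a,b): d=b-a; return np.degrees(np.arctan2(d[1],d[0]))
o=np.array
pl=P([[267.3,14.3],[394.7,22.3],[366.3,325.7],[259.7,320]],.010)
print("plate",pl.tolist(),"centre",pl.mean(0),"lens",np.linalg.norm(pl-np.roll(pl,-1,0),axis=1),"yaw",ang(pl[3],pl[0])-90,ang(pl[2],pl[1])-90,ang(pl[0],pl[1]))
b=P([[265.7,53.3],[392.7,61.7]],.032); print("bar top edge",b.tolist(),ang(b[0],b[1]))
b=P([[277.7,59],[378.7,65]],.010); print("bar foot",b.tolist(),ang(b[0],b[1]))
c=P([[276.3,58.3],[274.3,150],[379.3,63.3],[373,156.7]],.025); print("cheeks",c.tolist())
print("mark",P([[274.3,215.7],[364,221.7]],.010).tolist())
ft=P([[271,232.7],[358,233.7]],.022);print("foot far edge",ft.tolist(),ang(ft[0],ft[1]))
def fit(F,roi,z,thr,r):
    im=F["image"]; x0,y0,x1,y1=roi
    m=np.zeros((480,640),np.uint8); m[y0:y1,x0:x1]=(im[y0:y1,x0:x1].min(2)>thr)*255
    m=cv2.morphologyEx(m,cv2.MORPH_OPEN,np.ones((3,3)))
    cs,_=cv2.findContours(m,cv2.RETR_EXTERNAL,cv2.CHAIN_APPROX_NONE)
    c=max(cs,key=cv2.contourArea)[:,0].astype(float)
    w=plane(F,c,z)[:,:2]*1000
    # robust circle of known radius
    from scipy.optimize import least_squares
    s=least_squares(lambda p:np.hypot(*(w-p[:2]).T)-p[2],[*w.mean(0),r],loss="soft_l1",f_scale=.7)
    return s.x
print("lid circle",fit(f,(450,30,580,150),.031,150,38))
e=P([[472,69.75],[556.75,113.5]],.031);print("ears",e.tolist(),e.mean(0),np.linalg.norm(e[0]-e[1]),ang(e[0],e[1]))
im=f["image"]; print(im[300,300:320:6],im[345,:].shape)
# handle edges & rim in gray
gr=im.mean(2)
for r in(360,370,380,390,400): print(r,[int(v) for v in gr[r,298:330]])
h=P([[313,352],[313,379],[313,405.5]],.075);print("handle",h.tolist())
for r in(270,290,310): print(r,gr[r,262:364].astype(int).tolist())
E
```

```text
plate [[426.3, 324.4], [543.8, 318.2], [527.5, 10.9], [408.7, 17.4]] centre [476.575 167.725] lens [117.66346077 307.73199379 118.97768698 307.50408127] yaw -3.281117740599882 -3.0362733902857713 -3.020465502017362
bar top edge [[426.9, 286.5], [539.6, 280.0]] -3.300891239844149
bar foot [[435.2, 285.7], [530.3, 280.8]] -2.949540174190264
cheeks [[435.5, 283.6], [431.8, 202.2], [528.7, 279.7], [525.8, 196.3]]
mark [[428.3, 135.5], [520.9, 129.5]]
foot far edge [[425.9, 120.5], [513.9, 119.7]] -0.5208563745019568
lid circle [652.47763568 256.60700859  36.92326362]
ears [[611.7, 274.5], [695.4, 238.1]] [653.55 256.3 ] 91.27239451225101 -23.5035716415602
[[146 155 159]
 [242 243 244]
 [144 149 153]
 [241 243 244]] (640, 3)
360 [37, 38, 35, 38, 32, 41, 33, 66, 141, 149, 158, 171, 172, 173, 169, 170, 167, 168, 160, 151, 141, 139, 96, 35, 26, 28, 29, 37, 32, 37, 34, 35]
370 [27, 38, 31, 32, 30, 30, 38, 68, 140, 149, 157, 170, 168, 169, 168, 168, 166, 166, 161, 149, 142, 134, 95, 38, 33, 38, 37, 38, 37, 29, 36, 34]
380 [30, 31, 33, 30, 33, 35, 38, 69, 141, 145, 154, 168, 171, 168, 169, 169,
[... 1222 characters left out ...]
64, 248, 244, 243, 246, 154, 127, 116, 181, 249, 244, 243, 243, 245, 252, 103, 61, 165, 236, 230, 235, 231, 232, 232, 228, 227, 223, 223, 227, 225, 225, 219, 151, 215, 79, 120, 161, 173, 172, 171, 172, 172]
310 [175, 175, 172, 174, 174, 168, 157, 137, 132, 110, 200, 200, 219, 223, 226, 221, 225, 232, 243, 229, 228, 234, 241, 235, 241, 241, 178, 76, 81, 85, 86, 84, 82, 81, 83, 82, 77, 70, 166, 254, 249, 246, 244, 243, 242, 243, 243, 243, 242, 243, 243, 243, 242, 243, 243, 242, 243, 242, 242, 243, 244, 247, 249, 254, 163, 69, 79, 83, 85, 84, 83, 82, 85, 80, 88, 179, 240, 228, 234, 229, 229, 230, 229, 238, 235, 229, 226, 226, 221, 219, 230, 233, 214, 173, 173, 175, 175, 175, 171, 173, 169, 172]
```

arm_command --targets '[[[-55,-3,0],[0,0,0],0],[[-110,-6,0],[0,0,0],0],[[-162,-8,20],[0,0,0],0],[[-162,-8,70],[0,0,0],0],[[-162,-8,120],[0,0,0],0],[[-162,-8,150],[0,0,0],0],[[-162,-8,160],[0,0,0],0],[[-162,-8,160],[0,0,0],0]]'

```text
time: 3.38
tool_pos: [0.4693, -0.0124, 0.2702]
tool_rot: [[-0.004, 1.0, -0.001], [1.0, 0.004, 0.0], [0.0, -0.001, -1.0]]
ft_force: [0.5, 0.7, 1.0]
width: 0.0854
```

```bash
python3 - <<'E'
from rig import robot
import cv2,numpy as np,pickle
f=robot.grab_frame("wrist")
cv2.imwrite(f"pics/g_wrist.png",f["image"][:,:,::-1])
pickle.dump(f,open("g.pkl","wb"))
E
```

```text
(no output)
```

View pics/g_wrist.png

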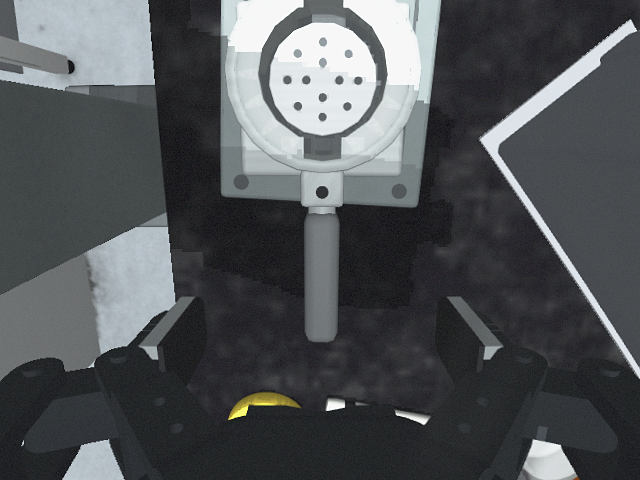

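arm_command --targets '[[[0,0,20],[0,0,0],0],[[0,0,40],[0,0,0],0],[[0,0,51],[0,0,0],0],[[0,0,51],[0,0,0],0],[[0,0,51],[0,0,0],100],[[0,0,51],[0,0,0],180],[[0,0,51],[0,0,0],255],[[0,0,51],[0,0,0],255],[[0,0,51],[0,0,0],255],[[0,0,51],[0,0,0],255]]'

```text
time: 4.68
tool_pos: [0.4695, -0.0123, 0.2201]
tool_rot: [[-0.004, 1.0, 0.001], [1.0, 0.004, 0.0], [0.0, 0.001, -1.0]]
ft_force: [-0.8, 0.2, 5.1]
width: 0.0154
```

```bash
python3 - <<'E'
from rig import robot
import cv2,numpy as np,pickle
print({k:np.round(v,3).tolist() for k,v in robot.sense().items() if k[0] in "twf"})
f=robot.grab_frame("wrist")
cv2.imwrite(f"pics/i_wrist.png",f["image"][:,:,::-1])
E
```

```text
{'time': 4.675, 'tool_pos': [0.469, -0.012, 0.22], 'tool_rot': [[-0.004, 1.0, 0.001], [1.0, 0.004, 0.0], [0.0, 0.001, -1.0]], 'ft_force': [-0.754, 0.205, 5.105], 'wrist_torque': [0.032, 0.123, -0.042], 'width': 0.015}
```

View pics/i_wrist.png

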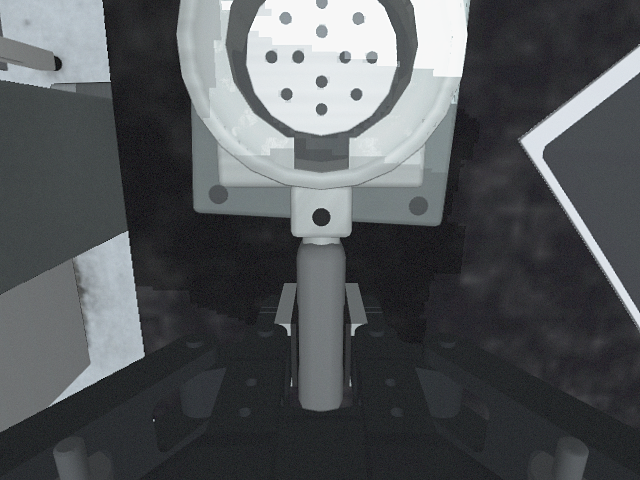

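arm_command --targets '[[[0,0,0],[0,0,0],255],[[2,0,0],[0,0,0],255],[[6,0,0],[0,0,0.008],255],[[11,0,0],[0,0,0.018],255],[[17,0,0],[0,0,0.029],255],[[23,0,0],[0,0,0.04],255],[[29,0,0],[0,0,0.05],255],[[34,0,0],[0,0,0.058],255],[[38,0,0],[0,0,0.058],255],[[40,0,0],[0,0,0.058],255],[[40,0,0],[0,0,0.058],255]]'

```text
time: 6.1
tool_pos: [0.4693, 0.028, 0.2201]
tool_rot: [[0.054, 0.999, 0.001], [0.999, -0.054, 0.0], [0.0, 0.001, -1.0]]
ft_force: [0.9, 2.1, 1.4]
width: 0.015
```

```bash
python3 - <<'E'
from rig import robot
import cv2,numpy as np,pickle
s=robot.sense();print(np.round(s["tool_pos"],4),np.round(s["tool_rot"],4).tolist(),np.round(s["ft_force"],2),np.round(s["wrist_torque"],2))
fs={}
for n in("wrist","side","scene"):
    f=robot.grab_frame(n); fs[n]=f
    cv2.imwrite(f"pics/j_{n}.png",f["image"][:,:,::-1])
pickle.dump(fs,open("j.pkl","wb"))
a=fs["side"]["image"][160:360,220:330,::-1];b=fs["scene"]["image"][210:350,270:440,::-1]
cv2.imwrite("pics/j2.png",np.hstack([cv2.resize(a,(330,600)),cv2.resize(b,(470,387)) if 0 else cv2.copyMakeBorder(cv2.resize(b,(470,387)),0,213,0,0,0)]))
E
```

```text
[0.4693 0.028  0.2201] [[0.0538, 0.9986, 0.0011], [0.9986, -0.0538, 0.0004], [0.0005, 0.0011, -1.0]] [0.92 2.11 1.42] [ 0.27 -0.07 -0.01]
```

View pics/j_wrist.png

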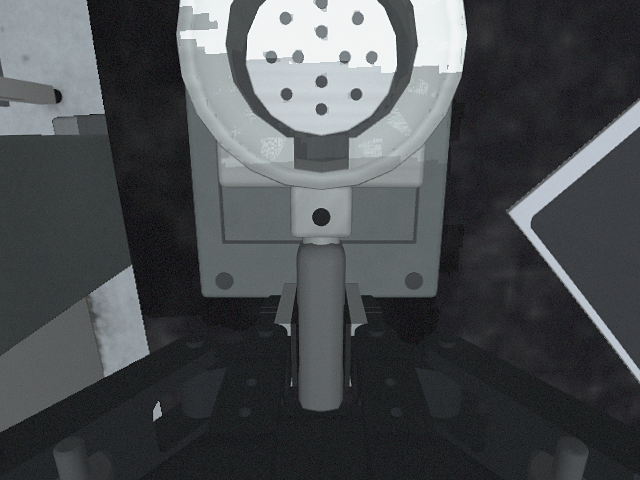

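View pics/j2.png

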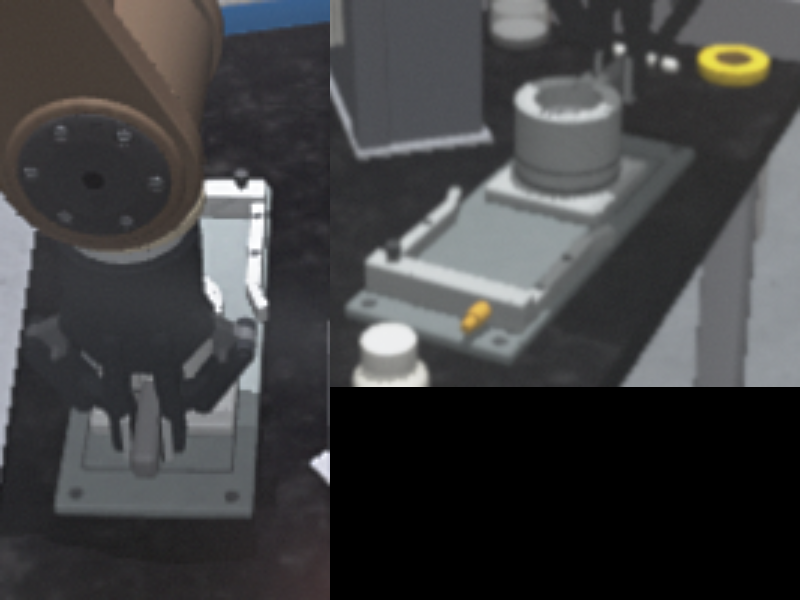

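arm_command --targets '[[[4,0,0],[0,0,0],255],[[10,0,0],[0,0,0],255],[[17,0,0],[0,0,0],255],[[24,0,0],[0,0,0],255],[[31,0,0],[0,0,0],255],[[38,0,0],[0,0,0],255],[[45,0,0],[0,0,0],255],[[52,0,0],[0,0,0],255],[[58,0,0],[0,0,0],255],[[60,0,0],[0,0,0],255]]'

```text
time: 7.5
tool_pos: [0.4725, 0.0879, 0.2201]
tool_rot: [[0.054, 0.999, 0.001], [0.999, -0.054, 0.0], [0.0, 0.001, -1.0]]
ft_force: [-0.1, -5.6, 2.8]
width: 0.0152
```

```bash
python3 - <<'E'
from rig import robot
import cv2,numpy as np,pickle
s=robot.sense();print(np.round(s["tool_pos"],4),np.round(s["tool_rot"],4).tolist(),np.round(s["ft_force"],2),np.round(s["wrist_torque"],2))
fs={}
for n in("wrist","scene"):
    f=robot.grab_frame(n); fs[n]=f
pickle.dump(fs,open("k.pkl","wb"))
a=fs["wrist"]["image"][:,:,::-1];b=fs["scene"]["image"][210:350,270:440,::-1]
cv2.imwrite("pics/k1.png",a);cv2.imwrite("pics/k2.png",cv2.resize(b,None,fx=4,fy=4,interpolation=2))
E
```

```text
[0.4725 0.0879 0.2201] [[0.0535, 0.9986, 0.0009], [0.9986, -0.0535, 0.0002], [0.0002, 0.0009, -1.0]] [-0.1  -5.62  2.75] [-0.87  0.04 -0.02]
```

View pics/k1.png

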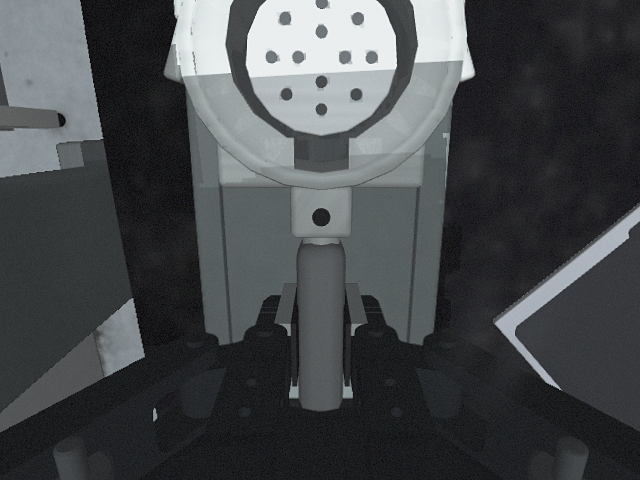

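View pics/k2.png

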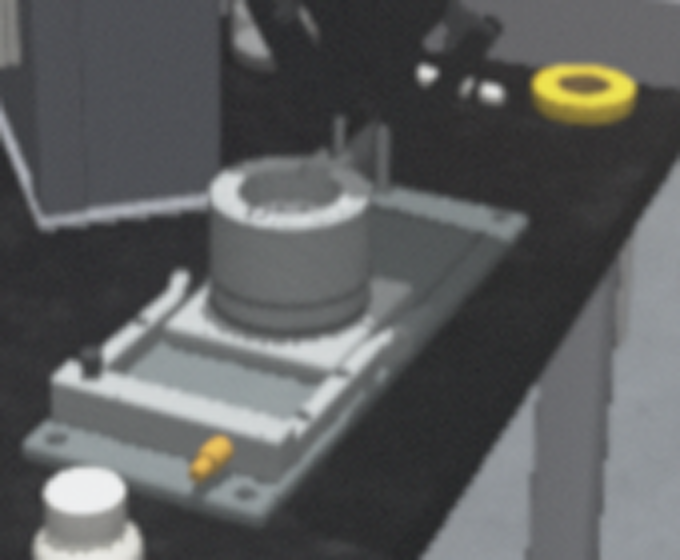

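arm_command --targets '[[[4,0,0],[0,0,0],255],[[9,0,0],[0,0,0],255],[[15,0,0],[0,0,0],255],[[21,0,0],[0,0,0],255],[[27,0,0],[0,0,0],255],[[33,0,0],[0,0,0],255],[[39,0,0],[0,0,0],255],[[45,0,0],[0,0,0],255],[[50,0,0],[0,0,0],255],[[54,0,0],[0,0,0],255],[[56,0,0],[0,0,0],255],[[57,0,0],[0,0,0],255]]'

```text
time: 9.1
tool_pos: [0.4755, 0.1447, 0.2201]
tool_rot: [[0.054, 0.999, 0.0], [0.999, -0.054, 0.0], [0.0, 0.0, -1.0]]
ft_force: [-0.1, -5.5, 3.2]
width: 0.0151
```

arm_command --targets '[[[1,0,0],[0,0,0],255],[[2,0,0],[0,0,0],255],[[3,0,0],[0,0,0],255],[[3.5,0,0],[0,0,0],255]]'

```text
time: 9.6
tool_pos: [0.4756, 0.148, 0.2201]
tool_rot: [[0.054, 0.999, 0.0], [0.999, -0.054, -0.0], [-0.0, 0.0, -1.0]]
ft_force: [-0.4, -5.6, 4.1]
width: 0.0147
```

arm_command --targets '[[[1,0,-0.2],[0,0,0],255],[[2,0,-0.2],[0,0,0],255],[[3,0,-0.2],[0,0,0],255]]'

```text
time: 9.98
tool_pos: [0.4758, 0.1508, 0.2203]
tool_rot: [[0.054, 0.999, -0.0], [0.999, -0.054, -0.001], [-0.001, -0.0, -1.0]]
ft_force: [1.3, -15.5, 3.4]
width: 0.0152
```

arm_command --targets '[[[1,0,0],[0,0,0],255],[[1.5,0,0],[0,0,0],255],[[1.5,0,0],[0,0,0],255]]'

```text
time: 10.35
tool_pos: [0.476, 0.1512, 0.2204]
tool_rot: [[0.053, 0.999, -0.001], [0.999, -0.053, -0.002], [-0.002, -0.0, -1.0]]
ft_force: [0.6, -21.3, 5.0]
width: 0.0147
```

```bash
python3 - <<'E'
from rig import robot
import cv2,numpy as np,pickle
s=robot.sense();print(np.round(s["tool_pos"],4),np.round(s["tool_rot"],4).tolist(),np.round(s["ft_force"],2),np.round(s["wrist_torque"],2))
f=robot.grab_frame("scene")
b=f["image"][210:350,270:440,::-1]
cv2.imwrite("pics/l2.png",cv2.resize(b,None,fx=4,fy=4,interpolation=2))
E
```

```text
[0.476  0.1512 0.2204] [[0.053, 0.9986, -0.0005], [0.9986, -0.053, -0.0021], [-0.0021, -0.0004, -1.0]] [  0.61 -21.32   4.99] [-3.28 -0.16  0.09]
```

View pics/l2.png

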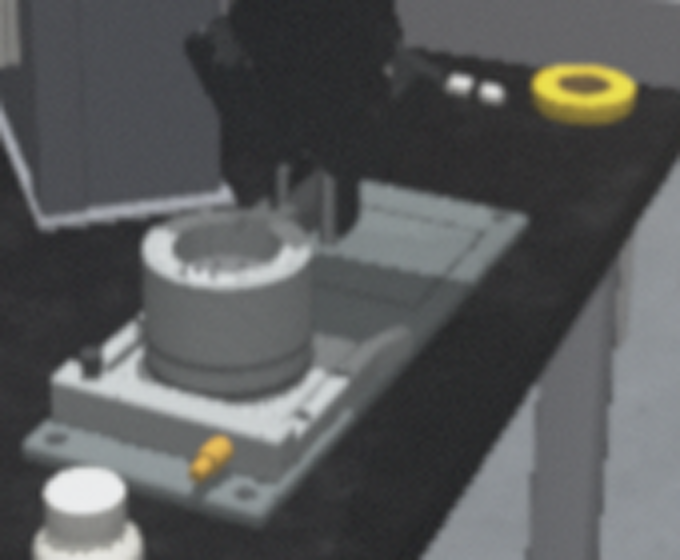

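arm_command --targets '[[[0,0,0],[0,0,0],255],[[0,0,0],[0,0,0],150],[[0,0,0],[0,0,0],50],[[0,0,0],[0,0,0],0],[[0,0,0],[0,0,0],0],[[0,0,-20],[0,0,0],0],[[0,0,-60],[0,0,0],0],[[0,0,-100],[0,0,0],0],[[0,0,-140],[0,0,0],0],[[0,0,-160],[0,0,0],0],[[0,0,-160],[0,0,0],0]]'

```text
time: 11.78
tool_pos: [0.4759, 0.1516, 0.3815]
tool_rot: [[0.053, 0.999, 0.002], [0.999, -0.053, -0.002], [-0.001, 0.002, -1.0]]
ft_force: [0.1, 0.7, 0.1]
width: 0.0856
```

```bash
python3 - <<'E'
from rig import robot
import cv2,numpy as np,pickle
f=robot.grab_frame("wrist");pickle.dump(f,open("m.pkl","wb"))
cv2.imwrite("pics/m.png",f["image"][:,:,::-1])
E
```

```text
(no output)
```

View pics/m.png

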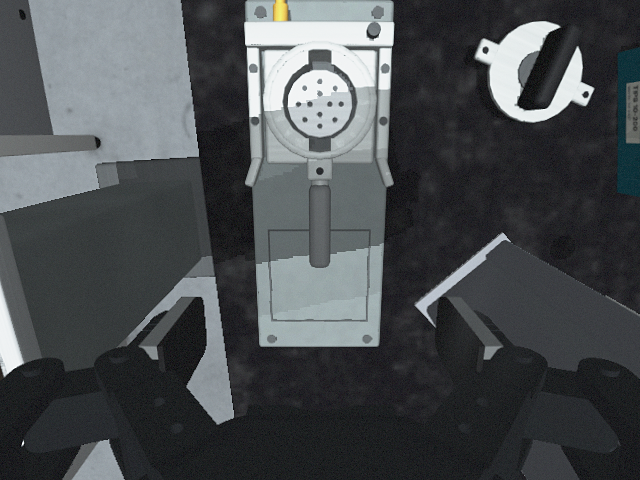

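```bash
python3 - <<'E'
import cv2,numpy as np
a=cv2.imread("pics/m.png")
x=cv2.resize(a[30:280,240:400],None,fx=2.4,fy=2.4,interpolation=2)
y=cv2.resize(a[10:135,465:600],None,fx=3,fy=3,interpolation=2)
o=np.zeros((600,800,3),np.uint8);o[:600,:384]=x;o[:375,390:795]=y
cv2.imwrite("pics/m2.png",o)
E
```

```text
(no output)
```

View pics/m2.png

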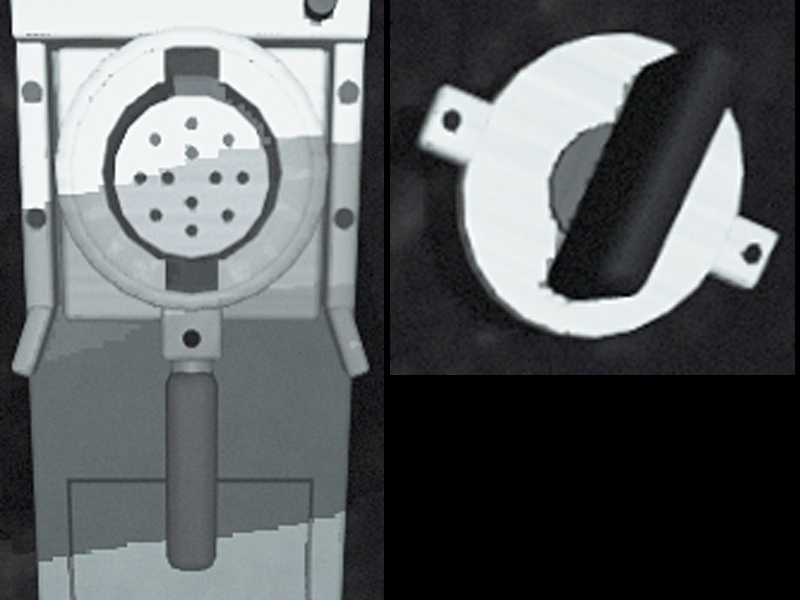

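```bash
python3 - <<'E'
from h import *
f=pickle.load(open("m.pkl","rb"))
P=lambda u,z: np.round(plane(f,u,z)[:,:2]*1000,1)
r=P([[263.2,99.9],[375.7,99.9],[319.5,41.5],[319.5,158.6]],.082); print("rim",r.tolist(),(r[0]+r[1])/2,(r[2]+r[3])/2,np.linalg.norm(r[0]-r[1]),np.linalg.norm(r[2]-r[3]))
r=P([[319.6,49.8],[319.6,151.1]],.082); print("slots",r.tolist(),r.mean(0),np.linalg.norm(r[0]-r[1]))
h=P([[319.6,185.4],[319.6,267.5]],.075); print("handle",h.tolist(),h.mean(0))
e=P([[485.7,50],[585.7,94.7]],.031); d=e[1]-e[0]; print("ears",e.tolist(),e.mean(0),np.hypot(*d),np.degrees(np.arctan2(d[1],d[0])))
print("col",P([[416,303]],0))
E
```

```text
rim [[443.1, 241.1], [517.7, 237.0], [482.4, 274.9], [478.2, 200.7]] [480.4  239.05] [480.3 237.8] 74.7125826082863 74.31877286392718
slots [[482.2, 269.9], [478.6, 205.7]] [480.4 237.8] 64.30085535978506
handle [[477.2, 181.4], [473.8, 119.4]] [475.5 150.4]
ears [[611.4, 274.3], [695.0, 238.2]] [653.2  256.25] 91.0613529440454 -23.35556485928601
col [[565.8  50.7]]
```

arm_command --targets '[[[28,43,0],[0,0,0.09],0],[[57,86,10],[0,0,0.18],0],[[85,128,30],[0,0,0.27],0],[[114,171,60],[0,0,0.355],0],[[114,171,100],[0,0,0.355],0],[[114,171,110],[0,0,0.355],0],[[114,171,110],[0,0,0.355],0]]'

```text
time: 12.7
tool_pos: [0.6525, 0.2558, 0.2695]
tool_rot: [[0.397, 0.918, -0.002], [0.918, -0.397, -0.002], [-0.003, -0.001, -1.0]]
ft_force: [0.1, 0.6, 0.7]
width: 0.0854
```

```bash
python3 - <<'E'
from rig import robot
import cv2,numpy as np,pickle
f=robot.grab_frame("wrist");pickle.dump(f,open("n.pkl","wb"))
cv2.imwrite("pics/n.png",f["image"][:,:,::-1])
print(np.round(robot.sense()["tool_rot"],4).tolist())
E
```

```text
[[0.3969, 0.9178, 0.0006], [0.9178, -0.3969, -0.0018], [-0.0014, 0.0013, -1.0]]
```

View pics/n.png

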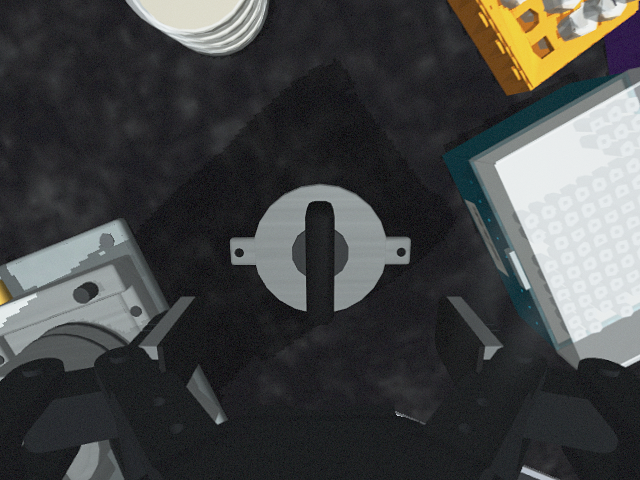

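arm_command --targets '[[[0,0,25],[0,0,0],0],[[0,0,45],[0,0,0],0],[[0,0,58],[0,0,0],0],[[0,0,58],[0,0,0],100],[[0,0,58],[0,0,0],200],[[0,0,58],[0,0,0],255],[[0,0,58],[0,0,0],255],[[0,0,58],[0,0,0],255],[[0,0,58],[0,0,0],255]]'

```text
time: 13.88
tool_pos: [0.6528, 0.2558, 0.2134]
tool_rot: [[0.397, 0.918, 0.001], [0.918, -0.397, -0.002], [-0.001, 0.002, -1.0]]
ft_force: [-0.5, -0.6, 5.0]
width: 0.0128
```

```bash
python3 - <<'E'
from rig import robot
import cv2,numpy as np,pickle
f=robot.grab_frame("wrist");pickle.dump(f,open("o.pkl","wb"))
cv2.imwrite("pics/o.png",f["image"][:,:,::-1])
E
```

```text
(no output)
```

View pics/o.png

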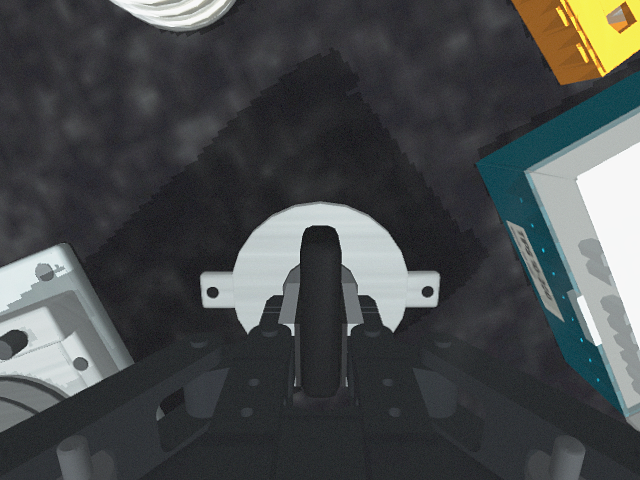

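```bash
python3 - <<'E'
from h import *
f=pickle.load(open("o.pkl","rb"))
e=plane(f,[[212.5,292.5],[427.5,292]],.031)[:,:2]*1000;d=e[1]-e[0];print(e,e.mean(0),np.hypot(*d),np.degrees(np.arctan2(d[1],d[0])))
E
```

```text
[[610.66627817 273.89411538]
 [695.01639286 237.39838892]] [652.84133551 255.64625215] 91.90690887008734 -23.396665781107195
```

arm_command --targets '[[[0,0,-20],[0,0,0],255],[[0,0,-60],[0,0,0],255],[[0,0,-100],[0,0,0],255],[[-8,-15,-125],[0,0,-0.04],255],[[-28,-50,-132],[0,0,-0.12],255],[[-50,-90,-132],[0,0,-0.21],255],[[-70,-125,-132],[0,0,-0.29],255],[[-81,-145,-132],[0,0,-0.34],255],[[-85,-151,-132],[0,0,-0.353],255],[[-85,-151,-132],[0,0,-0.353],255],[[-85,-151,-132],[0,0,-0.353],255]]'

```text
time: 15.3
tool_pos: [0.4811, 0.238, 0.3453]
tool_rot: [[0.056, 0.998, 0.002], [0.998, -0.056, -0.001], [-0.001, 0.002, -1.0]]
ft_force: [0.4, 0.0, -2.0]
width: 0.0128
```

```bash
python3 - <<'E'
from rig import robot
import cv2,numpy as np,pickle
s=robot.sense();print(np.round(s["tool_pos"],4),np.round(s["tool_rot"],4).tolist(),np.round(s["ft_force"],2))
fs={n:robot.grab_frame(n) for n in("wrist","scene")};pickle.dump(fs,open("p.pkl","wb"))
cv2.imwrite("pics/p.png",fs["wrist"]["image"][:,:,::-1])
cv2.imwrite("pics/p2.png",cv2.resize(fs["scene"]["image"][150:350,250:430,::-1],None,fx=3,fy=3,interpolation=2))
E
```

```text
[0.4811 0.238  0.3453] [[0.0561, 0.9984, 0.002], [0.9984, -0.0561, -0.0014], [-0.0013, 0.002, -1.0]] [ 0.44  0.03 -2.03]
```

View pics/p.png

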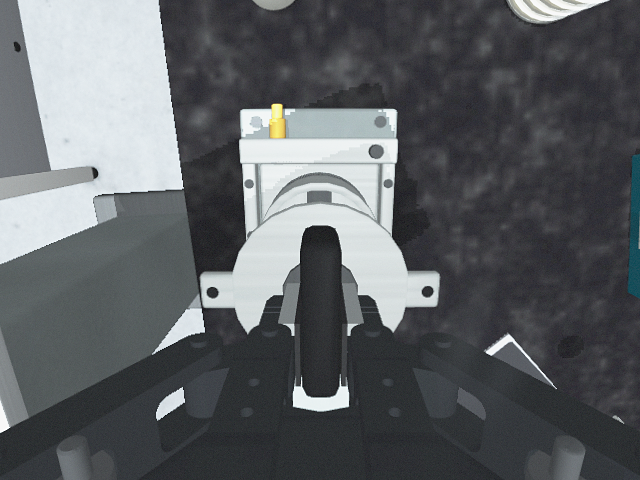

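View pics/p2.png

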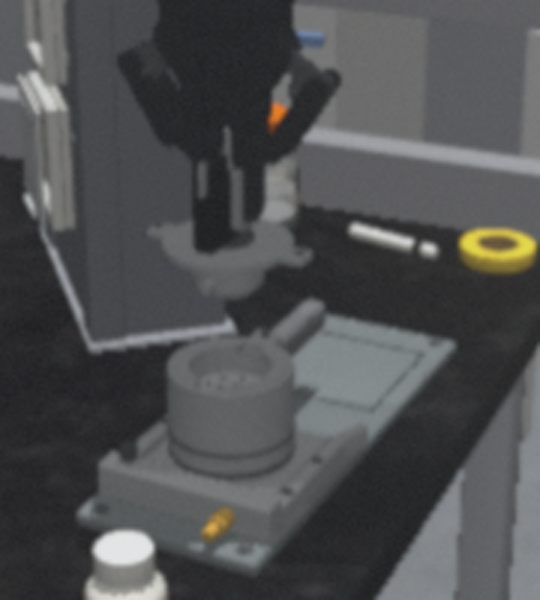

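arm_command --targets '[[[0,-0.4,15],[0,0,0],255],[[0,-0.4,32],[0,0,0],255],[[0,-0.4,42],[0,0,0],255],[[0,-0.4,48],[0,0,0],255],[[0,-0.4,52],[0,0,0],255],[[0,-0.4,55],[0,0,0],255],[[0,-0.4,55],[0,0,0],255]]'

```text
time: 16.27
tool_pos: [0.4806, 0.2379, 0.2901]
tool_rot: [[0.056, 0.998, 0.002], [0.998, -0.056, -0.002], [-0.001, 0.002, -1.0]]
ft_force: [-0.9, 0.3, -2.1]
width: 0.0129
```

```bash
python3 - <<'E'
from rig import robot
import cv2,numpy as np,pickle
s=robot.sense();print(np.round(s["tool_pos"],4),np.round(s["ft_force"],2),np.round(s["wrist_torque"],2))
fs={n:robot.grab_frame(n) for n in("wrist","scene")}
cv2.imwrite("pics/q.png",fs["wrist"]["image"][:,:,::-1])
cv2.imwrite("pics/q2.png",cv2.resize(fs["scene"]["image"][200:340,270:400,::-1],None,fx=4,fy=4,interpolation=2))
E
```

```text
[0.4806 0.2379 0.2901] [-0.94  0.31 -2.06] [ 0.04  0.03 -0.03]
```

View pics/q.png

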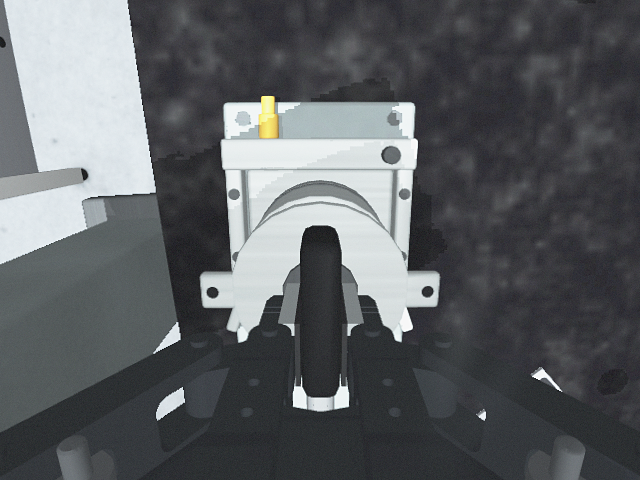

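View pics/q2.png

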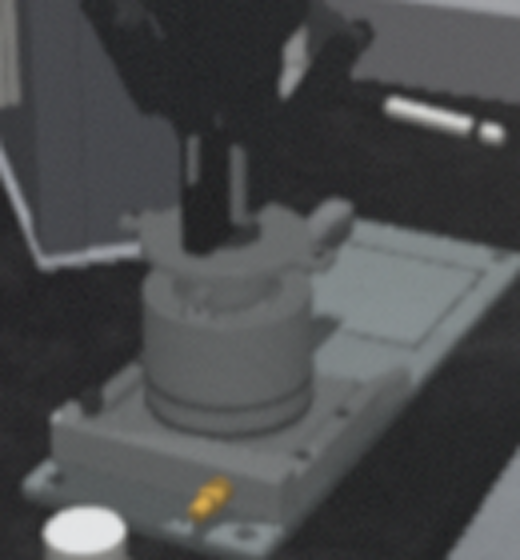

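arm_command --targets '[[[0,0,3],[0,0,0],255],[[0,0,6],[0,0,0],255],[[0,0,9],[0,0,0],255],[[0,0,11],[0,0,0],255],[[0,0,11],[0,0,0],255]]'

```text
time: 17.0
tool_pos: [0.4807, 0.2379, 0.2791]
tool_rot: [[0.056, 0.998, 0.002], [0.998, -0.056, -0.002], [-0.002, 0.002, -1.0]]
ft_force: [1.0, 0.3, -2.5]
width: 0.0128
```

arm_command --targets '[[[0,0,2],[0,0,0],255],[[0,0,4],[0,0,0],255],[[0,0,6],[0,0,0],255],[[0,0,8],[0,0,0],255],[[0,0,9],[0,0,0],255],[[0,0,10],[0,0,0],255],[[0,0,10],[0,0,0],255]]'

```text
time: 17.88
tool_pos: [0.4806, 0.2379, 0.2703]
tool_rot: [[0.056, 0.998, 0.003], [0.998, -0.056, -0.001], [-0.001, 0.003, -1.0]]
ft_force: [-6.3, -2.5, 19.8]
width: 0.0128
```

arm_command --targets '[[[0,0,1.2],[0,0,0.05],255],[[0,0,1.2],[0,0,0.14],255],[[0,0,1.2],[0,0,0.24],255],[[0,0,1.2],[0,0,0.34],255],[[0,0,1.2],[0,0,0.44],255],[[0,0,1.2],[0,0,0.54],255],[[0,0,1.2],[0,0,0.64],255],[[0,0,1.2],[0,0,0.72],255],[[0,0,1.2],[0,0,0.78],255],[[0,0,1.2],[0,0,0.8],255]]'

```text
time: 19.12
tool_pos: [0.4814, 0.238, 0.2704]
tool_rot: [[0.755, 0.655, 0.007], [0.655, -0.755, -0.0], [0.005, 0.005, -1.0]]
ft_force: [2.8, -1.5, 13.9]
width: 0.0127
```

```bash
python3 - <<'E'
from rig import robot
import numpy as np
s=robot.sense();R=s["tool_rot"];print(np.round(s["tool_pos"],4),np.degrees(np.arctan2(R[1][0],R[0][0])),np.round(s["ft_force"],2),np.round(s["wrist_torque"],2),np.round(s["joint_positions"],1))
E
```

```text
[0.4814 0.238  0.2704] 40.93765473499996 [ 2.78 -1.51 13.95] [-0.43 -0.34  0.23] [ 19.3  31.4 109.3  -0.2  38.9  68.5]
```

arm_command --targets '[[[0,0,1.2],[0,0,0.06],255],[[0,0,1.2],[0,0,0.15],255],[[0,0,1.2],[0,0,0.25],255],[[0,0,1.2],[0,0,0.35],255],[[0,0,1.2],[0,0,0.45],255],[[0,0,1.2],[0,0,0.54],255],[[0,0,1.2],[0,0,0.61],255],[[0,0,1.2],[0,0,0.66],255],[[0,0,1.2],[0,0,0.7],255],[[0,0,1.2],[0,0,0.7],255]]'

```text
time: 20.38
tool_pos: [0.481, 0.2388, 0.2705]
tool_rot: [[1.0, 0.015, 0.007], [0.015, -1.0, 0.001], [0.007, -0.001, -1.0]]
ft_force: [-7.9, 8.5, 21.0]
width: 0.0124
```

```bash
cat > st.py <<'E'
from rig import robot
import numpy as np
s=robot.sense();R=s["tool_rot"];print(np.round(s["tool_pos"],4),np.degrees(np.arctan2(R[1][0],R[0][0])),np.round(np.array(R)[:,2],4),np.round(s["ft_force"],2),np.round(s["wrist_torque"],2),np.round(s["joint_positions"],1),s["width"])
E
python3 st.py
```

```text
[0.481  0.2388 0.2705] 0.8549175634027775 [ 7.4e-03  9.0e-04 -1.0e+00] [-7.91  8.47 20.97] [1.03 1.71 0.39] [ 1.940e+01  3.140e+01  1.093e+02 -1.000e-01  3.890e+01  1.086e+02] 0.01235689911604868
```

arm_command --targets '[[[0,0,1.0],[0,-0.003,0.02],255],[[0,0,1.0],[0,-0.006,0.04],255],[[0,0,1.0],[0,-0.006,0.06],255],[[0,0,1.0],[0,-0.006,0.08],255],[[0,0,1.0],[0,-0.006,0.1],255],[[0,0,1.0],[0,-0.006,0.1],255]]'

```text
time: 21.12
tool_pos: [0.4813, 0.2392, 0.2705]
tool_rot: [[0.996, -0.085, 0.004], [-0.085, -0.996, 0.002], [0.004, -0.002, -1.0]]
ft_force: [-2.5, 3.0, 14.5]
width: 0.0133
```

```bash
python3 st.py
```

```text
[0.4813 0.2392 0.2705] -4.850158353235448 [ 0.0037  0.002  -1.    ] [-2.55  3.01 14.53] [0.08 0.44 0.29] [1.940e+01 3.140e+01 1.093e+02 1.000e-01 3.910e+01 1.142e+02] 0.013250890354135821
```

arm_command --targets '[[[0,0,1.0],[0,-0.003,0.02],255],[[0,0,1.0],[0,-0.003,0.04],255],[[0,0,1.0],[0,-0.003,0.06],255],[[0,0,1.0],[0,-0.003,0.06],255]]'

```text
time: 21.62
tool_pos: [0.4815, 0.2394, 0.2705]
tool_rot: [[0.99, -0.144, 0.003], [-0.144, -0.99, 0.003], [0.002, -0.003, -1.0]]
ft_force: [-1.1, 1.4, 14.4]
width: 0.0128
```

```bash
python3 st.py; python3 - <<'E'
from rig import robot
import cv2,numpy as np,pickle
fs={n:robot.grab_frame(n) for n in("wrist","scene","side")};pickle.dump(fs,open("r.pkl","wb"))
cv2.imwrite("pics/r.png",fs["wrist"]["image"][:,:,::-1])
cv2.imwrite("pics/r2.png",cv2.resize(fs["scene"]["image"][200:340,270:400,::-1],None,fx=4,fy=4,interpolation=2))
cv2.imwrite("pics/r3.png",cv2.resize(fs["side"]["image"][140:340,200:340,::-1],None,fx=3,fy=3,interpolation=2))
E
```

```text
[0.4815 0.2394 0.2705] -8.259238963061186 [ 0.0027  0.0029 -1.    ] [-1.14  1.41 14.42] [-0.14  0.45  0.26] [ 19.4  31.4 109.2   0.2  39.2 117.5] 0.012755277817482952
```

View pics/r.png

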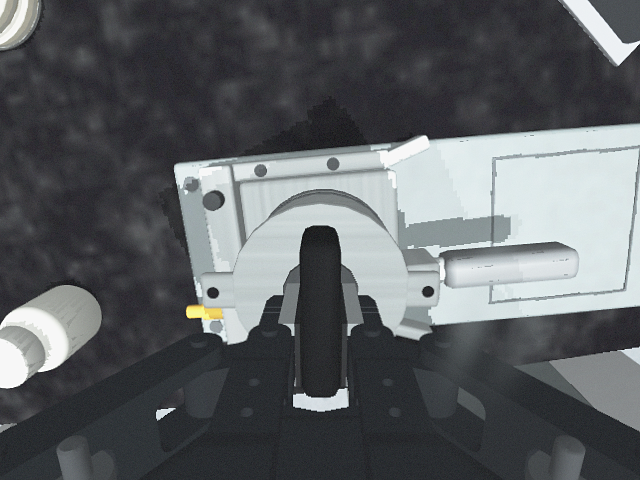

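View pics/r2.png

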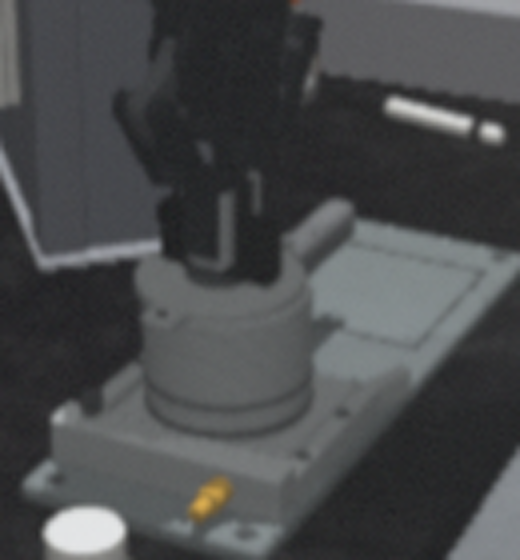

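View pics/r3.png

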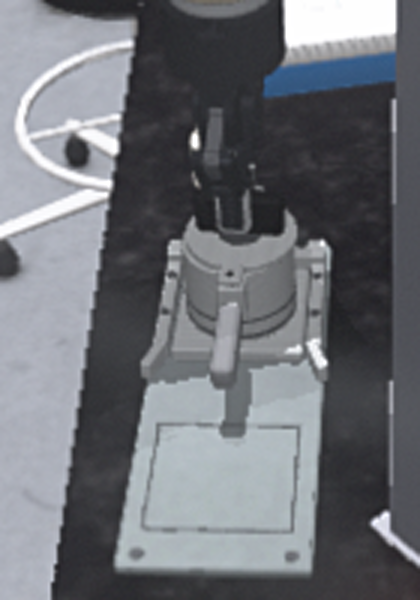

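```bash
python3 - <<'E'
import cv2,numpy as np
a=cv2.imread("pics/r.png")
cv2.imwrite("pics/r4.png",cv2.resize(a[120:350,390:640],None,fx=3,fy=2.6,interpolation=2))
E
```

```text
(no output)
```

View pics/r4.png

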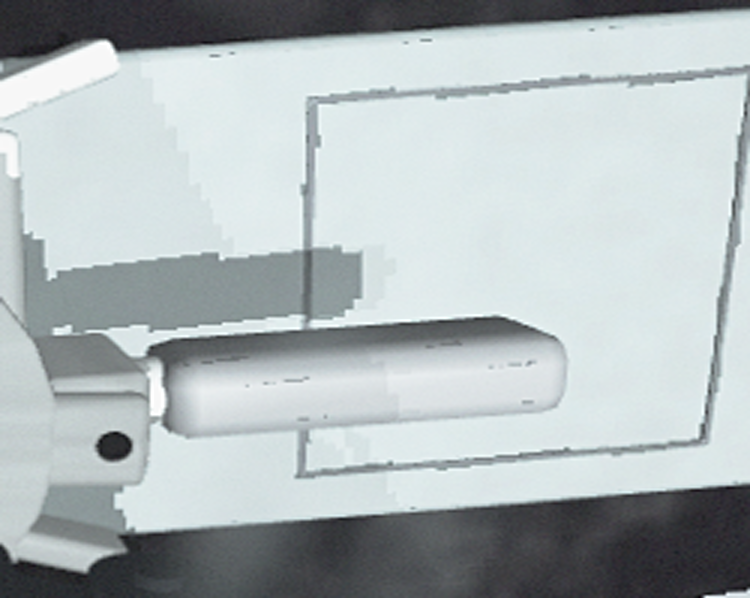

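```bash
python3 - <<'E'
from h import *
f=pickle.load(open("r.pkl","rb"))["wrist"]
def y(p,z):
    p=np.array(p,float)/[3,2.6]+[390,120]
    w=plane(f,p,z)[:,:2]*1000; d=w[1]-w[0]; print(z,np.round(w,1).tolist(),np.degrees(np.arctan2(d[1],d[0])))
y([[185,437],[555,412]],.065)
y([[185,437],[555,412]],.072)
y([[160,345],[500,317]],.06)
y([[130,533],[750,484]],.010)
y([[300,475],[705,441]],.010)
y([[312,100],[748,68]],.010)
E
```

```text
0.065 [[466.0, 176.5], [461.8, 114.8]] -93.93911066754528
0.072 [[469.2, 178.6], [465.1, 119.4]] -93.93911066754538
0.06 [[483.1, 178.0], [480.3, 121.5]] -92.76963305195807
0.01 [[416.6, 173.5], [408.4, 33.0]] -93.3680276583424
0.01 [[427.1, 135.5], [422.3, 44.5]] -93.00951903663105
0.01 [[519.6, 129.9], [515.1, 40.6]] -92.90221467857904
```

arm_command --targets '[[[0,0,1.0],[0,0,0.02],255],[[0,0,1.0],[0,0,0.04],255],[[0,0,1.0],[0,0,0.06],255]]'

```text
time: 22.15
tool_pos: [0.4815, 0.2399, 0.2706]
tool_rot: [[0.979, -0.202, 0.004], [-0.202, -0.979, 0.004], [0.003, -0.004, -1.0]]
ft_force: [-3.7, 4.6, 15.2]
width: 0.013
```

```bash
python3 st.py
```

```text
[0.4815 0.2399 0.2706] -11.634707853593993 [ 0.0043  0.0036 -1.    ] [-3.69  4.62 15.19] [0.45 0.88 0.74] [ 19.4  31.4 109.2   0.2  39.1 120.9] 0.013043843771422542
```

arm_command --targets '[[[0,0,1.0],[0,0,0.02],255],[[0,0,1.0],[0,0,0.03],255],[[0,0,1.0],[0,0,0.03],255]]'

```text
time: 22.52
tool_pos: [0.4814, 0.2402, 0.2705]
tool_rot: [[0.973, -0.229, 0.005], [-0.229, -0.973, 0.004], [0.004, -0.005, -1.0]]
ft_force: [-4.5, 2.3, 15.7]
width: 0.0126
```

```bash
python3 st.py; python3 - <<'E'
from rig import robot
import cv2,numpy as np,pickle
f=robot.grab_frame("wrist");pickle.dump(f,open("s.pkl","wb"))
cv2.imwrite("pics/s.png",f["image"][:,:,::-1])
E
```

```text
[0.4814 0.2402 0.2705] -13.23281970092465 [ 0.0051  0.0036 -1.    ] [-4.49  2.3  15.67] [-0.    1.06  0.97] [ 19.5  31.4 109.2   0.2  39.  122.6] 0.012572300020899567
```

View pics/s.png

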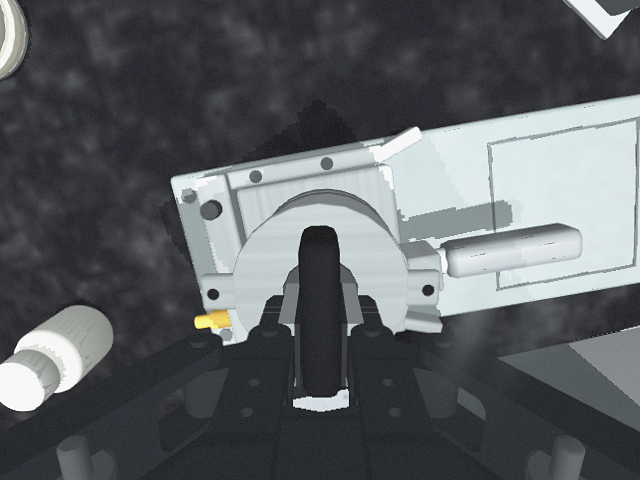

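```bash
python3 - <<'E'
import cv2,numpy as np
a=cv2.imread("pics/s.png")
cv2.imwrite("pics/s4.png",cv2.resize(a[90:345,390:640],None,fx=3,fy=2.3,interpolation=2))
cv2.imwrite("pics/s5.png",cv2.resize(a[120:360,160:450],None,fx=2.7,fy=2.5,interpolation=2))
E
```

```text
(no output)
```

View pics/s4.png

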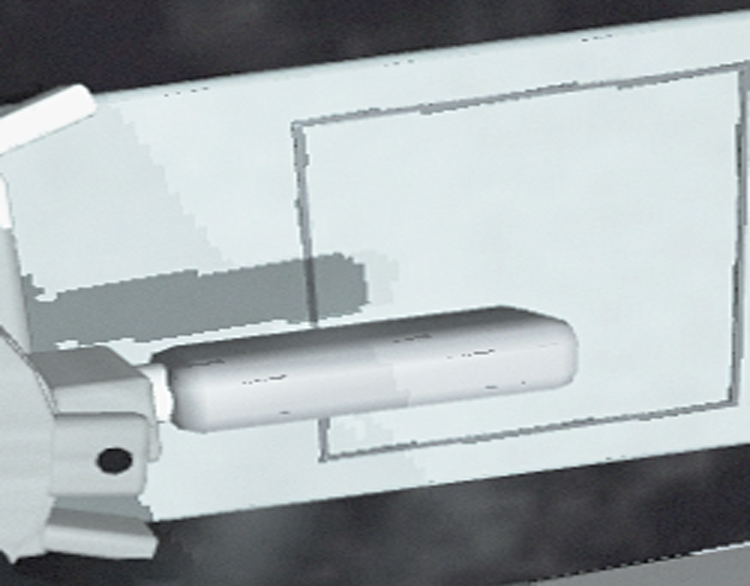

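View pics/s5.png

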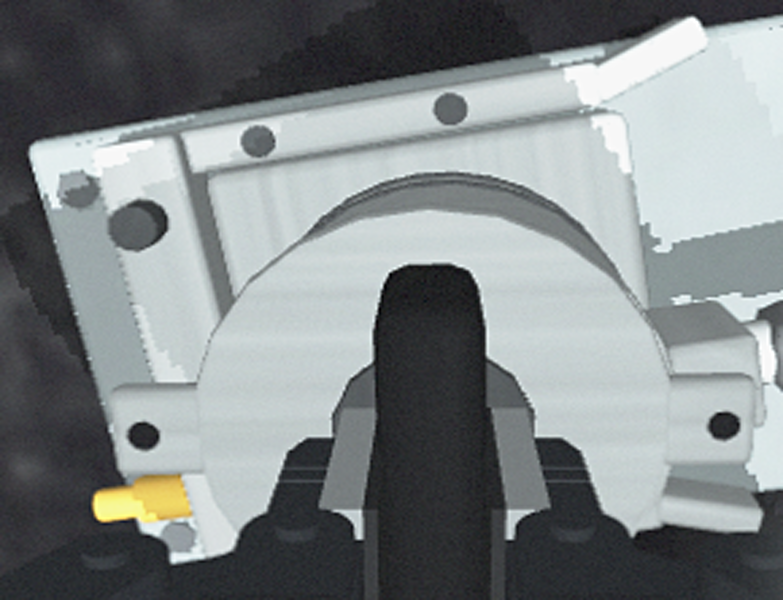

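```bash
python3 - <<'E'
from h import *
def W(f,p,sc,off,z):
    p=np.array(p,float)/sc+off
    return plane(f,p,z)[:,:2]*1000
u=np.array([np.cos(np.radians(-3.1)),np.sin(np.radians(-3.1))]);v=np.array([-u[1],u[0]])
def show(n,w): 
    d=w[1]-w[0]; print(n,"along-y",np.round(w@v,1),"across-x",np.round(w@u,1),"yaw",round(np.degrees(np.arctan2(d[1],d[0])),2))
f=pickle.load(open("s.pkl","rb"))
o=[160,120];s=[2.7,2.5]
show("bar top front",W(f,[[183,145],[222,335]],s,o,.032))
show("foot far edge",W(f,[[208,178],[232,295]],s,o,.022))
show("foot +x edge",W(f,[[215,174],[600,112]],s,o,.022))
show("cheek in top",W(f,[[210,168],[590,107]],s,o,.025))
show("foot near edge",W(f,[[630,130],[648,300]],s,o,.022))
o=[390,90];s=[3,2.3]
show("handle lower",W(f,[[205,432],[560,386]],s,o,.067))
show("handle upper",W(f,[[165,352],[510,308]],s,o,.062))
show("plate lower",W(f,[[160,520],[750,443]],s,o,.010))
show("mark lower",W(f,[[325,460],[733,403]],s,o,.010))
show("ears",W(f,[[213,294],[428,290.3]],1,0,.088))
f=pickle.load(open("m.pkl","rb"));o=[240,30];s=2.4
show("m bar top",W(f,[[15,38],[366,40]],s,o,.032))
show("m foot far",W(f,[[65,48],[100,48]],s,o,.022))
show("m foot near",W(f,[[68,319],[318,320]],s,o,.022))
show("m handle",W(f,[[191,390],[190.5,550]],s,o,.075))
E
```

```text
bar top front along-y [307.5 309.5] across-x [520.4 477.2] yaw 174.21
foot far edge along-y [306.6 307.8] across-x [511.6 483.8] yaw 174.45
foot +x edge along-y [304.9 223.1] across-x [512.2 511.6] yaw -93.53
cheek in top along-y [305.  225.4] across-x [514.  513.3] yaw -93.59
foot near edge along-y [217.5 218.8] across-x [506.6 466.6] yaw 174.97
handle lower along-y [200.6 142.7] across-x [456.3 456. ] yaw -93.36
handle upper along-y [203.9 147.6] across-x [473.1 472.7] yaw -93.5
plate lower along-y [195.2  63.3] across-x [406.6 406. ] yaw -93.39
mark lower along-y [158.1  67.7] across-x [418.5 419.1] yaw -92.75
ears along-y [311.1 220.3] across-x [476.6 462.1] yaw -102.17
m bar top along-y [308.8 308.1] across-x [410.8 522.7] yaw -3.43
m foot far along-y [307.7 307.6] across-x [425.4 436.9] yaw -3.42
m foot near along-y [219.4 219. ] across-x [423.6 511.3] yaw -3.38
m handle along-y [201.9 151.5] across-x [466.7 466.5] yaw -93.36
```

arm_command --targets '[[[0,0,1.0],[0,-0.003,0.02],255],[[0,0,1.0],[0,-0.003,0.035],255],[[0,0,1.0],[0,-0.003,0.035],255]]'

```text
time: 22.95
tool_pos: [0.4814, 0.2402, 0.2705]
tool_rot: [[0.966, -0.26, 0.003], [-0.26, -0.966, 0.004], [0.002, -0.004, -1.0]]
ft_force: [-2.6, -2.1, 17.1]
width: 0.0126
```

```bash
python3 st.py; python3 - <<'E'
from rig import robot
import cv2,numpy as np,pickle
f=robot.grab_frame("wrist");pickle.dump(f,open("t.pkl","wb"))
a=f["image"][:,:,::-1]
cv2.imwrite("pics/t.png",a)
from h import plane
c=[]
for (x0,x1) in((200,226),(415,441)):
    g=a[280:310,x0:x1].astype(float).mean(2); m=g<90; m[:,:4]=0; m[:, -4:]=0; m[:4]=0;m[-4:]=0
    v,u=np.nonzero(m); c.append((u.mean()+x0,v.mean()+280))
w=plane(f,c,.088)[:,:2]; d=w[1]-w[0]; print(c,w,np.degrees(np.arctan2(d[1],d[0])))
E
```

```text
[0.4814 0.2402 0.2705] -15.062137930240354 [ 0.0034  0.0036 -1.    ] [-2.59 -2.06 17.11] [-0.67  0.67  1.26] [ 19.5  31.4 109.2   0.2  39.1 124.4] 0.012603240498406575
[(np.float64(213.0), np.float64(294.48936170212767)), (np.float64(428.01020408163265), np.float64(288.59183673469386))] [[0.49359638 0.28456856]
 [0.47232503 0.19513366]] -103.37875483332867
```

View pics/t.png

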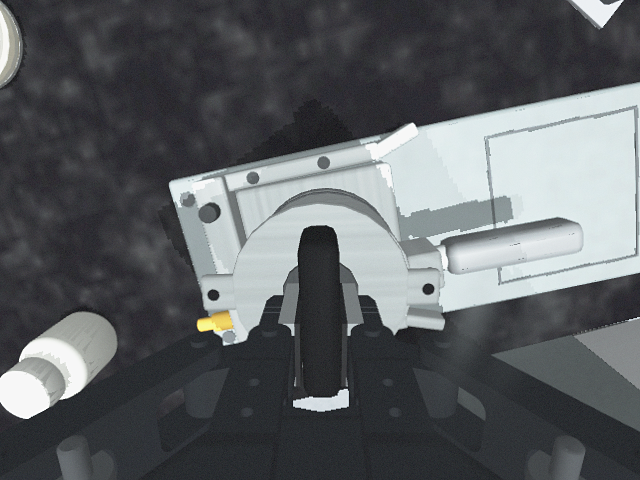

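```bash
python3 - <<'E'
import cv2,numpy as np
from h import *
a=cv2.imread("pics/t.png")
cv2.imwrite("pics/t4.png",cv2.resize(a[70:345,390:640],None,fx=3,fy=2.18,interpolation=2))
u=np.array([np.cos(np.radians(-3.1)),np.sin(np.radians(-3.1))]);v=np.array([-u[1],u[0]])
# handle mask by depth: points z .05-.08 along handle
for n in("m","r","s","t"):
    f=pickle.load(open(n+".pkl","rb")); f=f.get("wrist",f)
    P=cloud(f); m=(P[...,2]>.069)&(P[...,2]<.082)&(P[...,1]<.180)&(P[...,1]>.11)&(P[...,0]>.44)&(P[...,0]<.51)
    q=P[m]*1000
    if len(q)>50:
        vx,vy,x0,y0=cv2.fitLine(q[:,:2].astype(np.float32),cv2.DIST_HUBER,0,.01,.01).ravel()
        print(n,len(q),np.degrees(np.arctan2(vy,vx)),x0,y0)
E
```

```text
m 1719 86.11375 475.41858 150.84705
r 4257 86.28807 477.45535 150.8592
s 4497 85.90657 477.096 150.54404
t 4545 85.311806 476.13834 150.36258
```

View pics/t4.png

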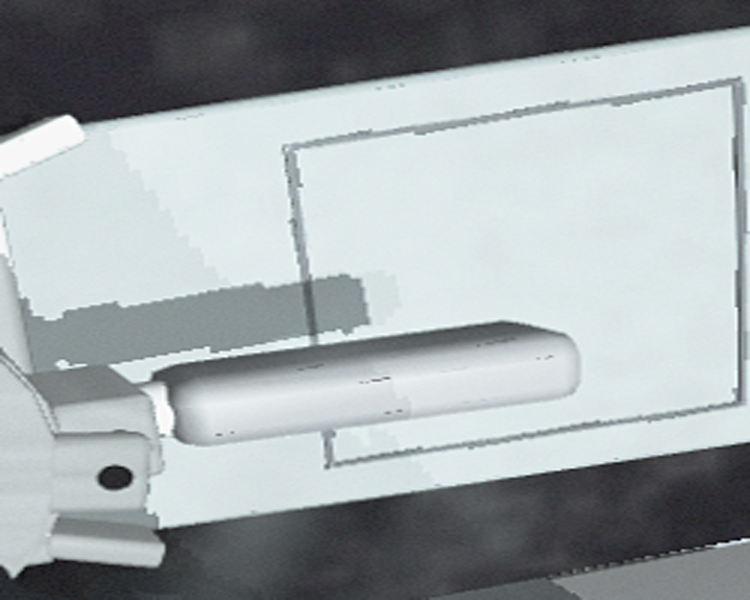

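arm_command --targets '[[[0,0,1.2],[0,0,-0.01],255],[[0,0,1.2],[0,0,-0.015],255],[[0,0,1.2],[0,0,-0.015],255]]'

```text
time: 23.38
tool_pos: [0.4812, 0.2402, 0.2705]
tool_rot: [[0.97, -0.243, 0.004], [-0.243, -0.97, 0.003], [0.003, -0.004, -1.0]]
ft_force: [-4.9, -1.9, 18.7]
width: 0.0128
```

```bash
python3 st.py; python3 - <<'E'
from rig import robot
import cv2,numpy as np,pickle
from h import *
fs={n:robot.grab_frame(n) for n in("wrist","scene","side")};pickle.dump(fs,open("v.pkl","wb"))
f=fs["wrist"];P=cloud(f); m=(P[...,2]>.069)&(P[...,2]<.082)&(P[...,1]<.180)&(P[...,1]>.11)&(P[...,0]>.44)&(P[...,0]<.51)
vx,vy,x0,y0=cv2.fitLine((P[m][:,:2]*1000).astype(np.float32),cv2.DIST_HUBER,0,.01,.01).ravel();print(np.degrees(np.arctan2(vy,vx)),x0,y0)
q=P[240:262,260:290];print("flange z",np.nanmedian(q[...,2]))
cv2.imwrite("pics/v1.png",f["image"][:,:,::-1])
cv2.imwrite("pics/v2.png",cv2.resize(fs["scene"]["image"][190:390,170:440,::-1],None,fx=2.9,fy=2.9,interpolation=2))
cv2.imwrite("pics/v3.png",cv2.resize(fs["side"]["image"][160:430,200:420,::-1],None,fx=2.2,fy=2.2,interpolation=2))
E
```

```text
[0.4812 0.2402 0.2705] -14.074609432936931 [ 0.0044  0.0032 -1.    ] [-4.9  -1.93 18.71] [-0.69  1.02  0.69] [1.950e+01 3.140e+01 1.092e+02 1.000e-01 3.910e+01 1.234e+02] 0.012844250548946305
85.35534 476.09467 150.37253
flange z 0.08951565931965932
```

View pics/v2.png

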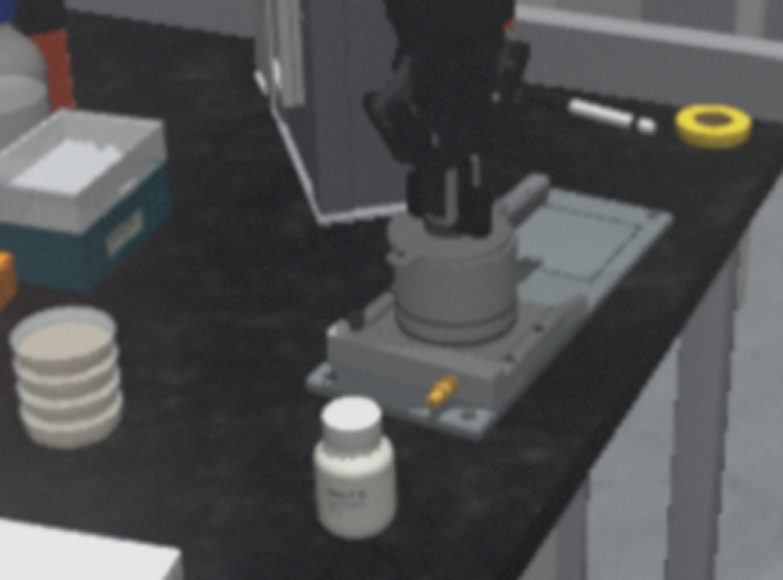

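View pics/v3.png

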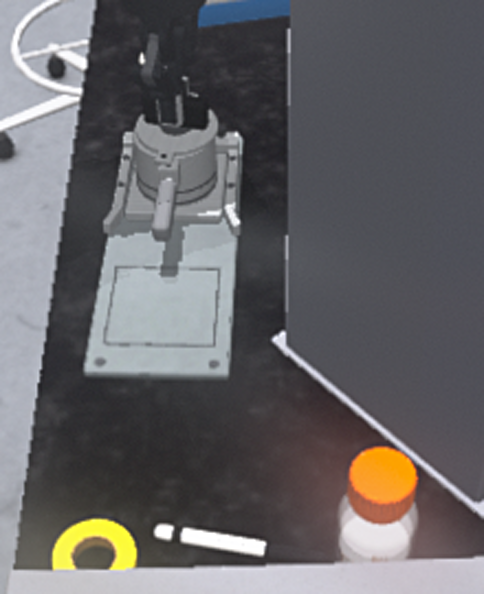

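```bash
python3 -c "
from rig import robot
print(robot.hand_in())"; python3 st.py
```

```text
the job is handed in; nothing more can be done
None
the job is handed in; nothing more can be done
```

The job is handed in at 23.4 s of the 61 s, with the lid turned to its stop and the arm still gripping it and pressing it down on the rim.

**Docking:** I slid the pot by its handle at constant height, turning it about 3° to line up with the stand. It stopped against the end bar with 21 N. Before release, the camera measured the pot axis at (480, 238) mm, within 1 mm of the dock point.

**Fitting the lid:** I lowered the lid with its grip bar in line with the handle and pressed it to its flush height. The measured TCP height was 0.2703 m against 0.2704 m expected. I then turned it clockwise under pressure.

**Last checks before hand-in:**
- **Press:** TCP height was 0.2705 m with about 19 N of downward press, against the spring's 8 N. The flange top read 0.0895 m by camera depth against 0.088 m expected. I put the difference down to depth bias.
- **Turn stop:** Torque had risen from about 0.25 to 1.26 Nm and the lid began to drag the pot round with it. I took that as the stop and backed off to 0.7 Nm.
- **Bystanders:** The pen, tape, bottles and dishes look undisturbed in the last pictures.

**What disagreed:**
- The stop came at about 98° by camera and arm angle, not exactly 90°.
- The pot was turned by about 0.8° within the dock's clearance during that last push and was left there.
- My last look at the foot against the end bar, just before that push, showed about 1 mm between the edges. It was the same right after docking, so I take it as edge rounding.

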